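# Set and lock the slot gauge, then sort the shoe stretcher's heel buttons by fit

### The arm

A 6-joint arm with a two-finger parallel gripper is mounted at the origin on the work surface. World frame = base frame: x ahead of the robot, y to its left, z up, the work surface at z = 0. Lengths are in m, angles in degrees, forces in N, time in s.
With the tool pointing down it reaches from about 0.375 to 0.9 m from the base axis. Payload 3.1 kg.
Tool frame: the origin (TCP) lies on the centre line of the jaws, within the pads' length; the fingertips stand 19 mm ahead of it and the grasp point (between the pads) is the TCP (tips_ahead is the distance from the TCP to the fingertips, in m); z points along the fingers, y is the line along which they close (so a half turn about z gives the same grasp; the last joint's range is limited). The gripper opens to 87 mm and grips with 3 to 60 N. Pads are 19 mm wide; open, the fingers measure 117 mm over their backs; the gripper's body (75 mm by 190 mm) begins 51 mm behind the grasp point.
Start: joints at [-73.425, 30.224, 82.088, -0, 67.689, -10.227], TCP at [0.282, -0.558, 0.242] pointing down, gripper open.
Joint ranges: [-176.69, 176.69], [-43.24, 126.21], [12.49, 139.97], [-82, 262], [0, 151.66], [-163.58, 163.58]. Speed limits (degrees/s): [159.86, 159.86, 180, 180, 180, 180].

### API

Orientations are given as a 3x3 rotation matrix whose columns are the frame's x, y, z axes.
In Python, from rig import read_state, capture, hand_in, trace, landmark_of, tips_ahead gives the robot as it stands.
- The arm moves only by the shell command python3 -m jog 'ROWS'. ROWS is JSON, a list of rows, each an object of numbers: "tx", "ty", "tz": the shift along the tool's x, y, z in cm; "roll": the turn about the tool's z in rad; "jaw": the opening, from 0 (shut) to 1 (fully open). A call has 1 to 8 rows; each row shifts and turns the commanded pose from where the row before left it, along the tool's axes as they then stand; what a row does not reach is not made up. A row lasts 1/10 s, in which the tool goes at most 50 mm and 8.59 degrees, less where a joint would pass 70% of its speed; a pose out of reach is approached as far as the arm can. A call with a gripper value outside its range is refused whole. The fingers move at their own pace and stop on an object; the grip force is fixed at half the most. Time passes only in rows, so rows that do not move let the fingers close. It gives the time, the measured TCP pose, the force, the opening and the grip force at its end, in the units of the state.
- read_state(): the state, without advancing time (a new reading comes with each control period).
- capture(name): name is "side" or "top" or "wrist"; returns a dict with "img" (480x640x3 uint8, red, green, blue), "vertical_fov" (degrees; the focal length in pixels is half the picture's height over the tangent of half this angle, whatever the lens; pixels are square), "cx", "cy" (the principal point, pixels), "cam_to_world" (4x4, takes a point from camera to world coordinates); the wrist camera has in their place "tool_from_camera" (4x4, takes a point from camera to tool coordinates, whose origin is the TCP and whose axes are the flange's). Camera axes: x right, y up, looking along -z (the intrinsics and any distortion apply to the point x, -y, -z); pixel columns grow to the right and rows downward; lengths in m; the calibration is good to about 2 mm. The wrist camera is an equidistant fisheye: a pixel r from the principal point sees the ray r / f radians off the axis. A picture is of the moment at which its call begins: read the wrist's pose just before it. There is no depth.
- hand_in(): hands the job in; it is judged then, once.
Trained networks look in the newest picture that a camera, given by its name, has taken for a name from the list of things; names that differ only in an ending like _2 or _b are one class to them, and where a whole thing is asked for, a point or a joint stands for the part that bears it (a point fixed in the world has none). Each returns a list of dicts, best first, with "p" (0 to 1); they miss things now and then, are a little off and sometimes report something else, mostly with a low value. They report only what shows in the picture. A call takes as long as a camera call. They do not tell look-alikes from the thing itself.
- trace(camera, thing): "pixels" (480x640 bool, what is visible of it) and "bbox" ([left, top, width, height] in pixels, round what is visible of it).
- landmark_of(camera, thing): "point" ([row, column] in pixels: a listed point, or the origin of a listed thing).
The state is a dict: "time_s": time; "joint_positions": joint angles; "qvel": joint speeds; "tau": joint torques, N m; "position": TCP position; "tcp_rot": TCP orientation; "force": force on the tool from outside, world axes, zero at the start; "moment": the same for the moment, N m; "opening": opening from 0.0 (shut) to 1.0 (fully open); "grasp_force": force on a finger pad.
Only numpy, scipy, OpenCV 4.12 (cv2) and the standard library are available. Lean on these libraries where they do the work, as an engineer would, in place of code of your own. Each camera call takes 0.05 s, during which the arm holds its last target. There are 200 camera calls.

### The job

Turn the dial of the slot gauge to its red mark and then slide the yellow lock hood fully home over it. Only then try the loose wooden heel buttons in the slot: leave those that slide through in the gauge's clear box, and put those that are too wide in the round aluminium tray. Leave the dial set, the hood home and all the other things where they are.

Things in the scene. Friction and masses are not known exactly. Their poses are not given: they have to be found in the camera images.
- gauge: fixed grey slot gauge, 130 mm (x) by 310 mm (y, -165 to +145); origin on the bench. Its +y half is a clear catch box (catch) roofed by two flat aluminium jaws with a slot between (slot); its -y half is a solid deck, top 80 mm above the bench, with the dial at (0, -55) mm and the yellow lock hood
- slot (a point): middle of the slot between the jaws (dial on its mark), level with the jaw tops, 92 mm above the bench; axes as the gauge's. Jaws 12 mm thick; the slot runs 72 mm either way along y. The -x jaw is fixed, its edge 15 mm away; the dial moves the +x jaw. Slot width = 46 mm - 8 mm per rad of dial: 30 mm on the mark, so 27 mm feet drop through and 33 mm feet rest on top
- catch (a point): centre of the catch box's floor, 4 mm above the bench, fixed to the gauge at (0, 67.5, 4) mm of its frame; axes as the gauge's. Inside 122 mm (x) by 145 mm (y), 76 mm up to the jaws; a ridge 16 mm high along y under the slot topples what drops on it. Drop buttons spread along the slot so they do not pile up
- dial (a joint): angle of the black dial, rad, growing clockwise seen from above, range 0 to 2.6. At 0 the white pointer points to the gauge's -x (to the robot). The red mark on the white dial face is at 2.0; black ticks are 0.2 apart. Stiff (0.15 N m) and stays where it is left
- dial_grip (a point): top centre of the dial's grip bar, 112.5 mm above the bench; turns with the dial. The bar is 36 mm long (along this point's x; white pointer line at its -x end), 10 mm thick (y) and 24 mm tall, on a disc of 21 mm radius and 7 mm height
- hood (a joint): travel of the yellow lock hood along the gauge's +y, m: 0 to 0.004 at the start, parked clear of the dial; 0.077 fully home over the dial, against its stop (0.071 counts as home). Needs about 2 N and stays where it is left
- hood_tab (a point): top centre of the upright grip tab on the hood, 139.5 mm above the bench; moves with the hood, axes as the gauge's. Tab 10 mm thick (y), 30 mm long (x), 20 mm tall, on a hood roof 64 mm (x) by 50 mm (y), 119.5 mm above the bench. Parked, the hood's edge is 52 mm from the dial's axis
- tray: fixed round aluminium tray, outer radius 110 mm at the bottom and 118 mm at the rim, rim 15 mm high, wall 3 mm, floor 4 mm thick; origin under its centre. A paperweight and a bicycle light stand on it near (-22, -65) and (60, -20) mm of its frame; its +y and -x side is free, with room for three buttons
- button_a: loose light-wood heel button, about 30 g, 40 mm tall; origin under its centre, z up through the neck; upright at the start, or absent. A round foot 16 mm tall (1 mm bottom chamfer) carries a neck of 20 mm diameter, 24 mm tall. The foot is 27 or 33 mm in diameter: which is not told and differs between buttons, the gauge shows it
- button_b: loose light-wood heel button, about 30 g, 40 mm tall; origin under its centre, z up through the neck; upright at the start, or absent. A round foot 16 mm tall (1 mm bottom chamfer) carries a neck of 20 mm diameter, 24 mm tall. The foot is 27 or 33 mm in diameter: which is not told and differs between buttons, the gauge shows it
- button_c: loose light-wood heel button, about 30 g, 40 mm tall; origin under its centre, z up through the neck; upright at the start, or absent. A round foot 16 mm tall (1 mm bottom chamfer) carries a neck of 20 mm diameter, 24 mm tall. The foot is 27 or 33 mm in diameter: which is not told and differs between buttons, the gauge shows it
- button_d: loose light-wood heel button, about 30 g, 40 mm tall; origin under its centre, z up through the neck; upright at the start, or absent. A round foot 16 mm tall (1 mm bottom chamfer) carries a neck of 20 mm diameter, 24 mm tall. The foot is 27 or 33 mm in diameter: which is not told and differs between buttons, the gauge shows it
- button_e: loose light-wood heel button, about 30 g, 40 mm tall; origin under its centre, z up through the neck; upright at the start, or absent. A round foot 16 mm tall (1 mm bottom chamfer) carries a neck of 20 mm diameter, 24 mm tall. The foot is 27 or 33 mm in diameter: which is not told and differs between buttons, the gauge shows it
- button_f: loose light-wood heel button, about 30 g, 40 mm tall; origin under its centre, z up through the neck; upright at the start, or absent. A round foot 16 mm tall (1 mm bottom chamfer) carries a neck of 20 mm diameter, 24 mm tall. The foot is 27 or 33 mm in diameter: which is not told and differs between buttons, the gauge shows it
- paperweight: bystander: clear glass paperweight, 64 mm across, 45 mm high, standing on the tray; origin under its centre
- bike_light: bystander: red plastic bicycle light, 36 by 62 mm (x by y), 32 mm high, on the tray; origin under its centre
- polish_case: bystander: closed round black plastic polish case, 80 mm across, 27 mm high, on the bench; origin under its centre
- shoe_stretcher: bystander: wooden shoe stretcher with a small brass lever, about 240 mm long (x), 70 mm wide, 68 mm high at the lever; origin under its middle
- key_1: bystander: steel key lying flat, 62 mm long (x), 4 mm thick
- key_2: bystander: brass key lying flat, 62 mm long (x), 4 mm thick
Not all that is in view belongs to the job. What is shaped like the button_a but green or pink is not meant.

How it is judged (in metres and radians):
On the way, in this order (a step that is already met when the one before it is completed fails the run):
1. the dial is set to the red mark (within 0.1 rad) while the hood is still parked (less than 20 mm along) (value of joint dial between 1.9 and 2.1 rad and value of joint hood below 0.02 m), for 0.3 s.
2. the hood is slid home over the dial (71 mm or more), the dial still on its mark (value of joint dial between 1.9 and 2.1 rad and value of joint hood above 0.071 m), for 0.3 s.
At the end, for the whole second after the job is handed in: Dial within 0.1 rad of 2.0, hood 71 mm or more along; every 27 mm button in the clear box, its underside centre under 60 mm above the bench; every 33 mm button in the tray, its underside centre within 112 mm of the centre and under 50 mm high; all at rest. Absent buttons do not count (all of step 2 and z of each of button_a, button_c, button_f in the frame of gauge below 0.06 m and x of button_a in the frame of gauge between -0.064 and 0.064 m and y of button_a in the frame of gauge between -0.012 and 0.15 m and x of button_c in the frame of gauge between -0.064 and 0.064 m and y of button_c in the frame of gauge between -0.012 and 0.15 m and x of button_f in the frame of gauge between -0.064 and 0.064 m and y of button_f in the frame of gauge between -0.012 and 0.15 m and horizontal distance between each of button_b, button_d, button_e and tray below 0.112 m and height (world z) of each of button_b, button_d, button_e below 0.05 m and linear speed of each of button_a, button_b, button_c, button_d, button_e, button_f below 0.03 m/s); the robot touches nothing.
It fails at once if a bystander (paperweight, bicycle light, polish case, shoe stretcher, keys) is moved more than 40 mm (distance of any of paperweight, bike_light, polish_case, shoe_stretcher, key_1, key_2 from where it was at the start of the episode above 0.04 m).
It fails at once if a button is put into the gauge's box before the hood is home (value of joint hood below 0.065 m and ((z of button_a in the frame of gauge below 0.06 m and x of button_a in the frame of gauge between -0.064 and 0.064 m and y of button_a in the frame of gauge between -0.012 and 0.15 m) or (z of button_b in the frame of gauge below 0.06 m and x of button_b in the frame of gauge between -0.064 and 0.064 m and y of button_b in the frame of gauge between -0.012 and 0.15 m) or (z of button_c in the frame of gauge below 0.06 m and x of button_c in the frame of gauge between -0.064 and 0.064 m and y of button_c in the frame of gauge between -0.012 and 0.15 m) or (z of button_d in the frame of gauge below 0.06 m and x of button_d in the frame of gauge between -0.064 and 0.064 m and y of button_d in the frame of gauge between -0.012 and 0.15 m) or (z of button_e in the frame of gauge below 0.06 m and x of button_e in the frame of gauge between -0.064 and 0.064 m and y of button_e in the frame of gauge between -0.012 and 0.15 m) or (z of button_f in the frame of gauge below 0.06 m and x of button_f in the frame of gauge between -0.064 and 0.064 m and y of button_f in the frame of gauge between -0.012 and 0.15 m))).
Of button_a, button_b, button_c, button_d, button_e, button_f only 3 to 5 are there at a start; the rules pass over those that are not, and their reading is None.
At some moment in a run one of button_a, button_b, button_c, button_d, button_e, button_f may be knocked a few centimetres aside while the robot is not near it.
It also fails if it takes over 210 s, if anything falls off the work surface, if the arm or the gripper's body presses on something with over 40 N, if the wrist force passes 120 N, or if a joint passes its speed limit or range.

## Working session

There is one attempt and no reset: what is moved stays moved. The work goes in short steps, Python scripts to look and compute and a shell command to move; the robot and the scene stay as the last step left them, time stands still between calls to the robot, and variables do not carry over. Pictures are saved under pics/ and viewed, at most 14 in all, crops included, and the job is handed in when it is done.

```bash
ls; mkdir -p pics; cat > h.py <<'E'
import numpy as np, cv2
from rig import *
def cam(name):
    c=capture(name); return c
def ray(c,row,col,st=None):
    f=240/np.tan(np.radians(c["vertical_fov"]/2))
    dx,dy=(col-c["cx"]),(row-c["cy"])
    if "cam_to_world" in c:
        T=np.array(c["cam_to_world"]); d=np.array([dx/f,-dy/f,-1])
    else:
        r=np.hypot(dx,dy); th=r/f; k=np.sin(th)/max(r,1e-9)
        d=np.array([dx*k,-dy*k,-np.cos(th)])
        W=np.eye(4); W[:3,:3]=np.array(st["tcp_rot"]); W[:3,3]=st["position"]
        T=W@np.array(c["tool_from_camera"])
    return T[:3,3],T[:3,:3]@d
def at(c,row,col,z,st=None):
    o,d=ray(c,row,col,st); return o+d*(z-o[2])/d[2]
def save(c,n,crop=None,s=1):
    im=c["img"][...,::-1]
    if crop: r0,r1,c0,c1=crop; im=im[r0:r1,c0:c1]
    cv2.imwrite("pics/"+n+".png",cv2.resize(im,None,fx=s,fy=s,interpolation=cv2.INTER_CUBIC))
E
python3 - <<'E'
from h import *
st=read_state(); print({k:np.round(v,3).tolist() for k,v in st.items()},tips_ahead)
for n in("top","side"):
    c=cam(n); save(c,n+"0")
    print(n,c.keys(),c["vertical_fov"],np.round(c["cam_to_world"],3).tolist())
    for t,z in(("gauge",0),("slot",.092),("dial_grip",.1125),("hood_tab",.1395),("tray",0),("button_a",0),("polish_case",0),("shoe_stretcher",0),("key_1",0)):
        for d in landmark_of(n,t): print(t,round(d["p"],2),np.round(d["point"]),np.round(at(c,*d["point"],z),3))
E
```

```text
pics
{'time_s': 0.0, 'joint_positions': [-73.426, 30.279, 82.155, -0.0, 67.69, -10.226], 'qvel': [-0.03, 0.07, 0.029, 0.077, -0.086, 0.032], 'tau': [-0.001, -44.005, -17.659, 0.063, 0.058, -0.0], 'position': [0.282, -0.557, 0.241], 'tcp_rot': [[0.893, 0.451, -0.001], [0.451, -0.893, 0.002], [0.0, -0.002, -1.0]], 'force': [0.267, 0.676, 0.776], 'moment': [-0.005, -0.019, -0.02], 'grasp_force': 0.0, 'opening': 0.998} 0.019
top dict_keys(['img', 'vertical_fov', 'cx', 'cy', 'cam_to_world']) 45.43676144095796 [[-0.004, 0.988, -0.152, 0.297], [-1.0, -0.007, -0.016, 0.011], [-0.017, 0.152, 0.988, 1.65], [0.0, 0.0, 0.0, 1.0]]
gauge 0.73 [226. 298.] [0.626 0.088 0.   ]
gauge 0.32 [289. 468.] [ 0.437 -0.402  0.   ]
slot 0.89 [214. 272.] [0.642 0.154 0.092]
slot 0.27 [210. 387.] [ 0.65  -0.163  0.092]
dial_grip 0.52 [269. 167.] [0.488 0.438 0.113]
dial_grip 0.44 [223. 315.] [0.612 0.035 0.113]
hood_tab 0.77 [220. 343.] [ 0.612 -0.041  0.139]
tray 0.65 [276. 445.] [ 0.474 -0.336  0.   ]
button_a 0.64 [291. 217.] [0.436 0.323 0.   ]
button_a 0.58 [289. 340.] [ 0.44  -0.035  0.   ]
button_a 0.53 [
[... 923 characters left out ...]
 0.092]
slot 0.35 [370. 332.] [0.423 0.276 0.092]
dial_grip 0.52 [241. 277.] [0.612 0.041 0.113]
hood_tab 0.81 [206. 290.] [ 0.612 -0.043  0.139]
hood_tab 0.45 [371. 328.] [0.423 0.301 0.139]
tray 0.6 [180. 373.] [ 0.481 -0.338  0.   ]
button_a 0.7 [379. 290.] [0.505 0.277 0.   ]
button_a 0.68 [409. 312.] [0.446 0.319 0.   ]
button_a 0.67 [372. 328.] [0.439 0.24  0.   ]
button_a 0.64 [376. 370.] [0.358 0.224 0.   ]
button_a 0.55 [331. 346.] [0.43  0.142 0.   ]
button_a 0.53 [270. 361.] [ 0.437 -0.021  0.   ]
button_a 0.48 [406. 358.] [0.366 0.288 0.   ]
polish_case 0.55 [204. 290.] [ 0.669 -0.18   0.   ]
key_1 0.56 [412. 226.] [0.596 0.373 0.   ]
key_1 0.46 [189. 308.] [ 0.641 -0.25   0.   ]
```

```bash
python3 - <<'E'
import cv2
im=cv2.imread("pics/top0.png"); cv2.imwrite("pics/topc.png",cv2.resize(im[170:345,130:500],None,fx=2.15,fy=2.15,interpolation=cv2.INTER_CUBIC))
E
```

```text
(no output)
```

View pics/topc.png

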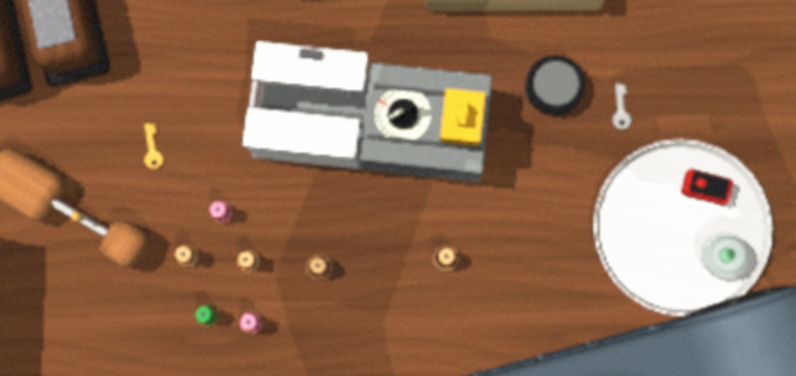

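View pics/side0.png

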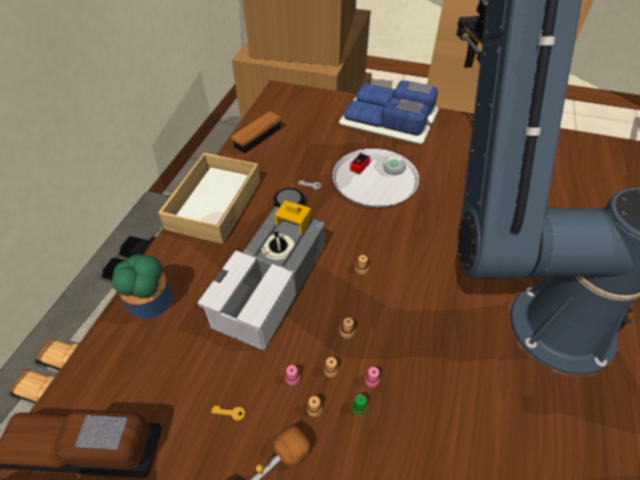

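The top crop shows four wooden buttons at about (185,255), (246,260), (318,265) and (447,257). The pink ones at (220,211) and (249,322) and the green one at (204,315) are look-alikes, so I leave them. The gauge is in the middle with the hood parked to the right of the dial. Next I go above the dial.

```bash
R='{"tx":3.57,"ty":-2.38}'; python3 -m jog '[{"tx":3.57,"ty":-2.38,"tz":-1},{"tx":3.57,"ty":-2.38,"tz":-1},{"tx":3.57,"ty":-2.38,"tz":-1},{"tx":3.57,"ty":-2.38,"tz":-1},{"tx":3.57,"ty":-2.38,"tz":-1},{"tx":3.57,"ty":-2.38,"tz":-1},{"tx":3.57,"ty":-2.38},{"tx":3.57,"ty":-2.38}]'
python3 -m jog '[{"tx":3.57,"ty":-2.38},{"tx":3.57,"ty":-2.38},{"tx":3.57,"ty":-2.38},{"tx":3.57,"ty":-2.38},{"tx":3.57,"ty":-2.38},{"tx":3.57,"ty":-2.38},{"tx":3.57,"ty":-2.38},{"tx":3.57,"ty":-2.38}]'
python3 -m jog '[{"roll":0.1},{"roll":0.1},{"tz":0}]'
cat > look.py <<'E'
import sys
from h import *
def look(n,things,crop=None,s=1,name="wrist"):
    st=read_state(); c=cam(name); 
    if n: save(c,n,crop,s)
    print(np.round(st["position"],4),np.round(np.array(st["tcp_rot"])[:,0],3),"open",round(st["opening"],3),"F",np.round(st["force"],1),"t",st["time_s"])
    for t,z in things:
        for d in landmark_of(name,t):
            if d["p"]>.25: print(t,round(d["p"],2),np.round(d["point"],1),np.round(at(c,*d["point"],z,st),4))
    return st,c
E
python3 - <<'E'
from look import *
st,c=look("w1",(("gauge",0),("slot",.092),("dial_grip",.1125),("hood_tab",.1395),("button_a",0)))
E
```

```text
[ 0.2818 -0.5578  0.2416] [0.893 0.451 0.   ] open 1.0 F [ 0.1 -0.1  0.4] t 1.0$[0]: bad value
$[0]: bad value
$[0]: bad value
```

View pics/w1.png

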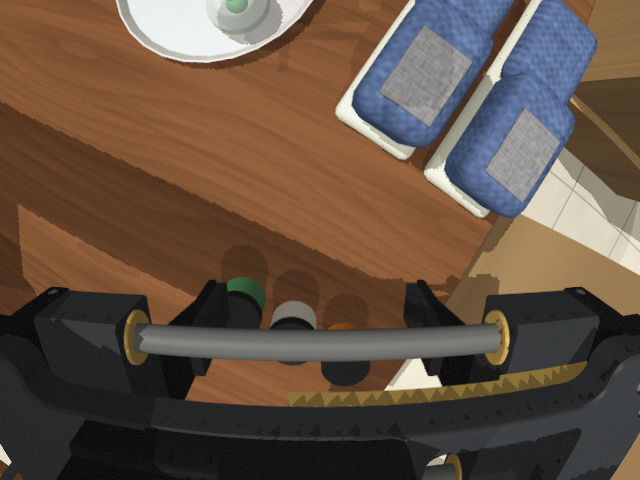

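The wrist picture shows only the tray's edge. The rows were refused, so they probably need every field, and I retry with all of them given.

```bash
python3 -m jog '[{"tx":3.57,"ty":-2.38,"tz":-1,"roll":0,"jaw":1},{"tx":3.57,"ty":-2.38,"tz":-1,"roll":0,"jaw":1},{"tx":3.57,"ty":-2.38,"tz":-1,"roll":0,"jaw":1},{"tx":3.57,"ty":-2.38,"tz":-1,"roll":0,"jaw":1},{"tx":3.57,"ty":-2.38,"tz":-1,"roll":0,"jaw":1},{"tx":3.57,"ty":-2.38,"tz":-1,"roll":0,"jaw":1},{"tx":3.57,"ty":-2.38,"tz":0,"roll":0,"jaw":1},{"tx":3.57,"ty":-2.38,"tz":0,"roll":0,"jaw":1}]'
python3 - <<'E'
from look import *
st,c=look("",())
print(np.round(c["tool_from_camera"],3).tolist())
E
```

```text
time_s: 2.1
position: [0.4517, -0.2577, 0.3023]
tcp_rot: [[0.893, 0.451, 0.001], [0.451, -0.893, -0.001], [0.001, 0.002, -1.0]]
force: [-0.7, -0.1, 0.3]
opening: 1.0
grasp_force: 0.0
[ 0.4517 -0.2577  0.3023] [0.893 0.451 0.001] open 1.0 F [-0.7 -0.1  0.3] t 2.1
[[-0.001, 0.957, 0.291, 0.079], [1.0, 0.001, 0.0, -0.0], [-0.0, 0.291, -0.957, -0.143], [0.0, 0.0, 0.0, 1.0]]
```

```bash
python3 -m jog '[{"tx":3.2,"ty":-2.73,"tz":0,"roll":0,"jaw":1},{"tx":3.2,"ty":-2.73,"tz":0,"roll":0,"jaw":1},{"tx":3.2,"ty":-2.73,"tz":0,"roll":0,"jaw":1},{"tx":3.2,"ty":-2.73,"tz":0,"roll":0,"jaw":1},{"tx":3.2,"ty":-2.73,"tz":0,"roll":0,"jaw":1},{"tx":3.2,"ty":-2.73,"tz":0,"roll":0,"jaw":1},{"tx":3.2,"ty":-2.73,"tz":0,"roll":0,"jaw":1},{"tx":0,"ty":0,"tz":0,"roll":0,"jaw":1}]' | head -2
python3 - <<'E'
from look import *
st,c=look("w2",(("gauge",0),("slot",.092),("dial_grip",.1125),("hood_tab",.1395)))
E
```

```text
time_s: 2.95
position: [0.566, 0.0168, 0.3016]
[0.566  0.0168 0.3016] [0.89  0.456 0.002] open 0.998 F [-0.  -0.8 -0.3] t 2.95
gauge 0.84 [128.4 288.5] [0.6251 0.0844 0.    ]
slot 0.91 [ 86.6 218.5] [0.6354 0.1571 0.092 ]
dial_grip 0.89 [160.7 327.6] [0.6178 0.0324 0.1125]
hood_tab 0.86 [217.4 401.6] [ 0.6062 -0.0444  0.1395]
hood_tab 0.43 [240.7 520.3] [ 0.643  -0.1624  0.1395]
```

View pics/w2.png

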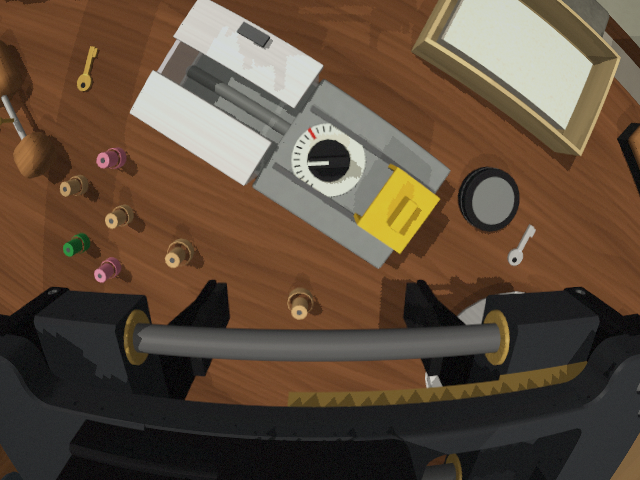

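The wrist view shows the dial at about (328,160), with the white pointer ending near (308,163) and the red mark near (313,133). The hood is parked at (402,210).

```bash
python3 - <<'E'
from look import *
import cv2
im=cv2.imread("pics/w2.png"); cv2.imwrite("pics/dial.png",cv2.resize(im[110:210,280:380],None,fx=6,fy=6,interpolation=cv2.INTER_CUBIC))
E
```

```text
(no output)
```

View pics/dial.png

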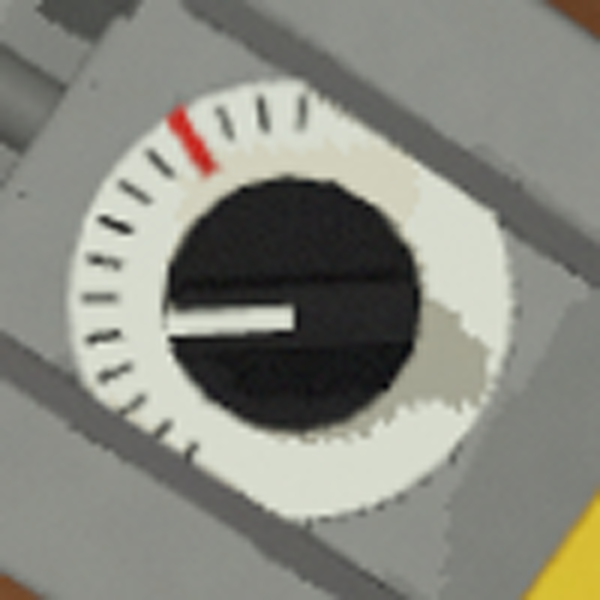

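```bash
python3 - <<'E'
from look import *
st,c=look("",())
W=lambda x,y,z:at(c,110+y/6-.4,280+x/6-.4,z,st)
a=W(165,323,.1125);b=W(295,318,.1125);d=a-b
print(a,b,"pointer ang",np.degrees(np.arctan2(d[1],d[0])))
r=W(207,172,.081);q=W(177,110,.081);d=q-r
print("red",np.degrees(np.arctan2(d[1],d[0])))
cc=W(290,300,.081); d=(q+r)/2-cc; print("face centre",cc,"red from centre",np.degrees(np.arctan2(d[1],d[0])))
# ellipse fit of black disc
g=c["img"][110:210,280:380].astype(int).sum(2)<150
m=cv2.moments(g.astype(np.uint8),True); u,v=m["m10"]/m["m00"]+280,m["m01"]/m["m00"]+110
print("disc",u,v,at(c,v,u,.0885,st))
t=np.array(st["tcp_rot"]); print("tool x ang",np.degrees(np.arctan2(t[1,0],t[0,0])))
E
```

```text
[0.5642 0.0112 0.3015] [ 0.893  0.45  -0.001] open 0.999 F [ 0.4  0.8 -0.9] t 3.2
[0.60539284 0.04130075 0.1125    ] [0.61473105 0.02440175 0.1125    ] pointer ang 118.92458449632758
red 52.0867551012086
face centre [0.6150667  0.02429262 0.081     ] red from centre 58.08330274967065
disc 324.14868105515586 155.10951239008793 [0.61770572 0.02993957 0.0885    ]
tool x ang 26.718503858019755
```

```bash
python3 - <<'E'
from look import *
st,c=look("",(("gauge",0),("slot",.092),("dial_grip",.1125),("hood_tab",.1395)))
print(st["joint_positions"])
E
```

```text
[0.5643 0.0111 0.3015] [ 0.893  0.449 -0.   ] open 1.004 F [ 0.5  0.5 -0.1] t 3.25
gauge 0.92 [126.  282.6] [0.623  0.0852 0.    ]
slot 0.88 [ 83.9 212.8] [0.6346 0.1568 0.092 ]
dial_grip 0.82 [159.8 323. ] [0.6147 0.03   0.1125]
dial_grip 0.67 [245.7 178.3] [0.4794 0.1206 0.1125]
hood_tab 0.74 [212.6 397.4] [ 0.6056 -0.0454  0.1395]
[-1.02073645e+01  2.17683684e+01  8.66922684e+01 -2.12722055e-02
  7.15576298e+01  5.31098513e+01]
```

```bash
python3 -m jog '[{"tx":2.75,"ty":0.27,"tz":0,"roll":0,"jaw":0.45},{"tx":2.75,"ty":0.27,"tz":0,"roll":0,"jaw":0.45},{"tx":0,"ty":0,"tz":1,"roll":-0.146,"jaw":0.45},{"tx":0,"ty":0,"tz":1,"roll":-0.146,"jaw":0.45},{"tx":0,"ty":0,"tz":1,"roll":-0.146,"jaw":0.45},{"tx":0,"ty":0,"tz":1,"roll":-0.146,"jaw":0.45},{"tx":0,"ty":0,"tz":1,"roll":-0.146,"jaw":0.45},{"tx":0,"ty":0,"tz":1,"roll":-0.146,"jaw":0.45}]' | head -2
python3 -m jog '[{"tx":0,"ty":0,"tz":1.5,"roll":-0.146,"jaw":0.45},{"tx":0,"ty":0,"tz":1.5,"roll":-0.146,"jaw":0.45},{"tx":0,"ty":0,"tz":1.5,"roll":-0.146,"jaw":0.45},{"tx":0,"ty":0,"tz":1.5,"roll":-0.146,"jaw":0.45},{"tx":0,"ty":0,"tz":1.5,"roll":-0.146,"jaw":0.45},{"tx":0,"ty":0,"tz":0,"roll":0,"jaw":0.45},{"tx":0,"ty":0,"tz":0,"roll":0,"jaw":0.45},{"tx":0,"ty":0,"tz":0,"roll":0,"jaw":0.45}]' | head -2
python3 - <<'E'
from look import *
st,c=look("w3",(("dial_grip",.1125),("hood_tab",.1395)))
E
```

```text
time_s: 4.3
position: [0.6162, 0.0321, 0.2411]
time_s: 5.1
position: [0.6169, 0.0322, 0.1675]
[0.6169 0.0322 0.1675] [-0.48   0.877 -0.001] open 0.448 F [-0.3  1.   0.8] t 5.1
dial_grip 0.85 [276.  316.8] [0.6172 0.0312 0.1125]
dial_grip 0.72 [ 14.8 183. ] [0.4804 0.1284 0.1125]
dial_grip 0.31 [ 96.6 437.9] [0.6255 0.1526 0.1125]
hood_tab 0.95 [392.7 241.3] [ 0.609  -0.0479  0.1395]
```

View pics/w3.png

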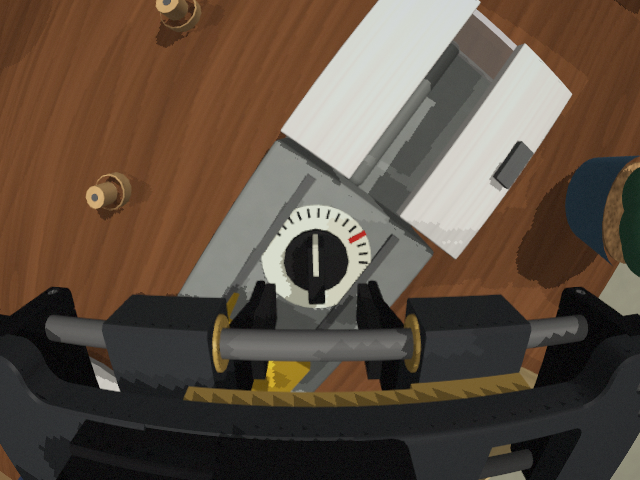

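The bar stands vertical in the image at column 317, centred between the fingers. I descend and grip.

```bash
python3 -m jog '[{"tx":0,"ty":0,"tz":2,"roll":0,"jaw":0.45},{"tx":0,"ty":0,"tz":2,"roll":0,"jaw":0.45},{"tx":0,"ty":0,"tz":1.5,"roll":0,"jaw":0.45},{"tx":0,"ty":0,"tz":0,"roll":0,"jaw":0.45},{"tx":0,"ty":0,"tz":0,"roll":0,"jaw":0.05},{"tx":0,"ty":0,"tz":0,"roll":0,"jaw":0.05},{"tx":0,"ty":0,"tz":0,"roll":0,"jaw":0.05},{"tx":0,"ty":0,"tz":0,"roll":0,"jaw":0.05}]'
python3 -m jog '[{"tx":0,"ty":0,"tz":0,"roll":0.133,"jaw":0.05},{"tx":0,"ty":0,"tz":0,"roll":0.133,"jaw":0.05},{"tx":0,"ty":0,"tz":0,"roll":0.133,"jaw":0.05},{"tx":0,"ty":0,"tz":0,"roll":0.133,"jaw":0.05},{"tx":0,"ty":0,"tz":0,"roll":0.133,"jaw":0.05},{"tx":0,"ty":0,"tz":0,"roll":0.133,"jaw":0.05},{"tx":0,"ty":0,"tz":0,"roll":0.133,"jaw":0.05},{"tx":0,"ty":0,"tz":0,"roll":0.133,"jaw":0.05}]'
python3 -m jog '[{"tx":0,"ty":0,"tz":0,"roll":0,"jaw":0.05},{"tx":0,"ty":0,"tz":0,"roll":0,"jaw":0.05},{"tx":0,"ty":0,"tz":0,"roll":0,"jaw":0.05}]'
python3 - <<'E'
from look import *
st,c=look("w4",(("dial_grip",.1125),),(150,330,230,410),4)
E
```

```text
time_s: 6.05
position: [0.6167, 0.0324, 0.1124]
tcp_rot: [[-0.482, 0.876, 0.002], [0.876, 0.482, -0.0], [-0.001, 0.001, -1.0]]
force: [0.7, -0.7, 0.2]
opening: 0.172
grasp_force: 0.0
time_s: 6.85
position: [0.6188, 0.0324, 0.1123]
tcp_rot: [[0.536, 0.844, 0.006], [0.844, -0.536, -0.001], [0.003, 0.006, -1.0]]
force: [4.5, -0.0, -3.2]
opening: 0.113
grasp_force: 29.5
time_s: 7.15
position: [0.6188, 0.0322, 0.1122]
tcp_rot: [[0.53, 0.848, 0.006], [0.848, -0.53, -0.0], [0.003, 0.005, -1.0]]
force: [5.4, 0.5, -2.5]
opening: 0.113
grasp_force: 30.0
[0.6188 0.0322 0.1122] [0.53  0.848 0.003] open 0.113 F [ 5.4  0.5 -2.5] t 7.15
dial_grip 0.76 [327.1 315.6] [0.6161 0.0297 0.1125]
```

View pics/w4.png

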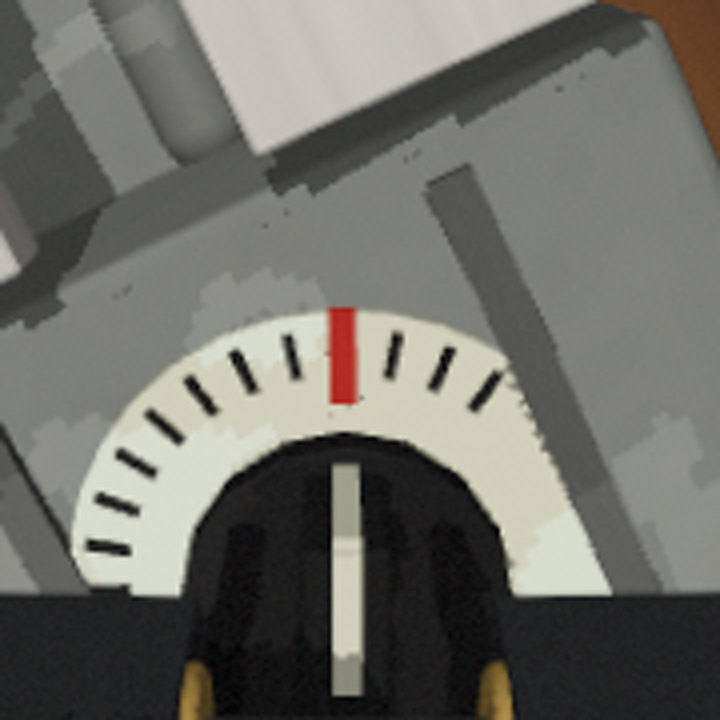

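The pointer (column 346) is in line with the red mark (column 342). I release and go to the hood tab.

```bash
python3 -m jog '[{"tx":0,"ty":0,"tz":0,"roll":0,"jaw":0.45},{"tx":0,"ty":0,"tz":0,"roll":0,"jaw":0.45},{"tx":0,"ty":0,"tz":0,"roll":0,"jaw":0.45},{"tx":0,"ty":0,"tz":-3,"roll":0,"jaw":0.45},{"tx":0,"ty":0,"tz":-4,"roll":0,"jaw":0.45},{"tx":0,"ty":0,"tz":0,"roll":0,"jaw":0.45},{"tx":-3.6,"ty":1.55,"tz":0,"roll":0,"jaw":0.45},{"tx":-3.6,"ty":1.55,"tz":0,"roll":0,"jaw":0.45}]' | head -2
python3 -m jog '[{"tx":0,"ty":0,"tz":0,"roll":0.144,"jaw":0.45},{"tx":0,"ty":0,"tz":0,"roll":0.144,"jaw":0.45},{"tx":0,"ty":0,"tz":0,"roll":0.144,"jaw":0.45},{"tx":0,"ty":0,"tz":0,"roll":0.144,"jaw":0.45},{"tx":0,"ty":0,"tz":0,"roll":0.144,"jaw":0.45},{"tx":0,"ty":0,"tz":0,"roll":0.144,"jaw":0.45},{"tx":0,"ty":0,"tz":0,"roll":0.144,"jaw":0.45},{"tx":0,"ty":0,"tz":0,"roll":0.144,"jaw":0.45}]' | head -2
python3 -m jog '[{"tx":0,"ty":0,"tz":0,"roll":0,"jaw":0.45},{"tx":0,"ty":0,"tz":0,"roll":0,"jaw":0.45}]'|head -2
python3 - <<'E'
from look import *
st,c=look("w5",(("hood_tab",.1395),("dial_grip",.1125)))
E
```

```text
time_s: 8.05
position: [0.6032, -0.0445, 0.1815]
time_s: 8.85
position: [0.6029, -0.0447, 0.1807]
time_s: 9.05
position: [0.6034, -0.0448, 0.181]
[ 0.6034 -0.0448  0.181 ] [ 0.99  -0.138 -0.002] open 0.451 F [ 0.1 -0.3  0.6] t 9.05
hood_tab 0.96 [273.2 315.5] [ 0.6084 -0.0451  0.1395]
dial_grip 0.92 [261.4 193.7] [0.6154 0.0313 0.1125]
dial_grip 0.54 [373.6 318.3] [ 0.5214 -0.0348  0.1125]
```

View pics/w5.png

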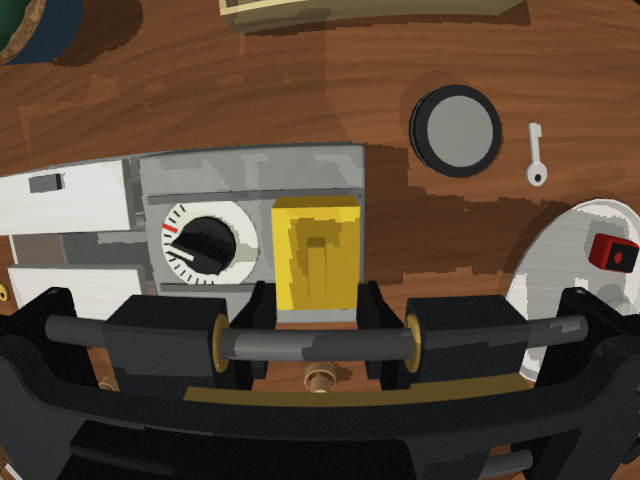

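The dial is at (205,247) and the hood tab at (316,270) is between the fingers. I check the dial angle in world coordinates before moving the hood.

```bash
python3 - <<'E'
from look import *
st,c=look("w6",(("dial_grip",.1125),),(190,300,140,270),6)
E
```

```text
[ 0.6039 -0.0449  0.1814] [ 0.99  -0.14  -0.001] open 0.45 F [-0.4  0.3  0.6] t 9.2
dial_grip 0.71 [257.1 194.8] [0.6187 0.0299 0.1125]
```

View pics/w6.png

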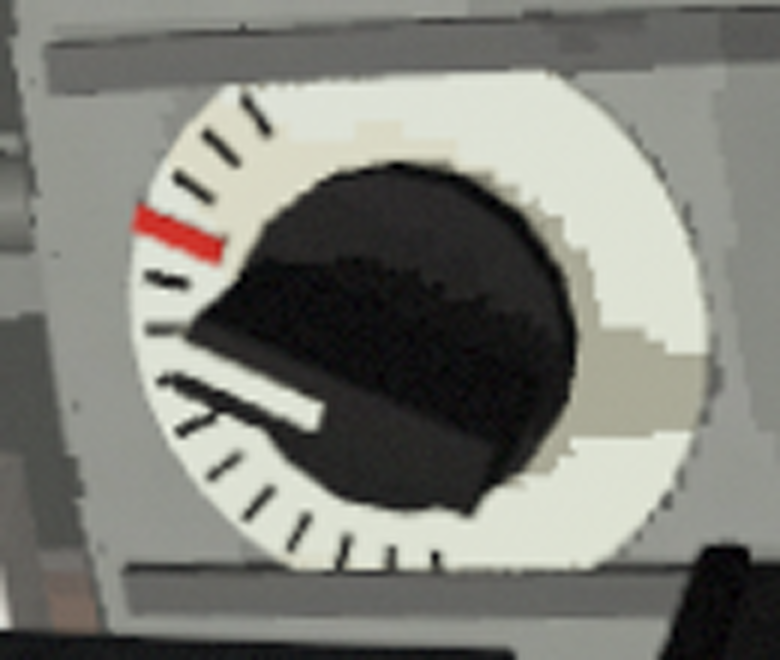

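```bash
python3 - <<'E'
from look import *
st,c=look("",())
W=lambda x,y,z:at(c,190+y/6-.4,140+x/6-.4,z,st)
for a,b,z in(((187,357),(323,418),.1125),((135,218),(222,250),.081)):
    d=W(*a,z)-W(*b,z); print(np.degrees(np.arctan2(d[1],d[0])))
E
```

```text
[ 0.604  -0.045   0.1815] [ 0.99  -0.141 -0.   ] open 0.451 F [ 0.2 -0.4 -0.5] t 9.3
57.70436921900383
61.77730526862716
```

The pointer is at 57.7° against 57.4° expected, so the dial is set. I grip the tab and slide it.

```bash
python3 -m jog '[{"tx":0.4,"ty":0,"tz":2,"roll":0,"jaw":0.45},{"tx":0,"ty":0,"tz":1.9,"roll":0,"jaw":0.45},{"tx":0,"ty":0,"tz":0,"roll":0,"jaw":0.45},{"tx":0,"ty":0,"tz":0,"roll":0,"jaw":0.05},{"tx":0,"ty":0,"tz":0,"roll":0,"jaw":0.05},{"tx":0,"ty":0,"tz":0,"roll":0,"jaw":0.05},{"tx":0,"ty":0,"tz":0,"roll":0,"jaw":0.05},{"tx":0,"ty":0,"tz":0,"roll":0,"jaw":0.05}]'
python3 -m jog '[{"tx":0,"ty":-1.2,"tz":0,"roll":0,"jaw":0.05},{"tx":0,"ty":-1.2,"tz":0,"roll":0,"jaw":0.05},{"tx":0,"ty":-1.2,"tz":0,"roll":0,"jaw":0.05},{"tx":0,"ty":-1.2,"tz":0,"roll":0,"jaw":0.05},{"tx":0,"ty":-1.2,"tz":0,"roll":0,"jaw":0.05},{"tx":0,"ty":-1.2,"tz":0,"roll":0,"jaw":0.05},{"tx":0,"ty":0,"tz":0,"roll":0,"jaw":0.05},{"tx":0,"ty":0,"tz":0,"roll":0,"jaw":0.05}]'
```

```text
time_s: 10.15
position: [0.6084, -0.0457, 0.1433]
tcp_rot: [[0.99, -0.141, 0.001], [-0.141, -0.99, -0.0], [0.001, 0.0, -1.0]]
force: [-0.7, 0.4, 1.8]
opening: 0.112
grasp_force: 30.0
time_s: 10.95
position: [0.6172, 0.0288, 0.1432]
tcp_rot: [[0.99, -0.14, -0.002], [-0.14, -0.99, 0.002], [-0.002, -0.002, -1.0]]
force: [-3.7, 2.2, 7.0]
opening: 0.111
grasp_force: 30.0
```

```bash
python3 -m jog '[{"tx":0,"ty":-0.3,"tz":0,"roll":0,"jaw":0.05},{"tx":0,"ty":-0.3,"tz":0,"roll":0,"jaw":0.05},{"tx":0,"ty":0,"tz":0,"roll":0,"jaw":0.05},{"tx":0,"ty":0,"tz":0,"roll":0,"jaw":0.05},{"tx":0,"ty":0,"tz":0,"roll":0,"jaw":0.05}]'
```

```text
time_s: 11.45
position: [0.6175, 0.0307, 0.1432]
tcp_rot: [[0.99, -0.139, -0.004], [-0.139, -0.99, -0.004], [-0.003, 0.004, -1.0]]
force: [-5.9, -8.4, 6.7]
opening: 0.112
grasp_force: 30.0
```

The hood is against its stop (a force rise of 8 N), so it is home. I release it and go to the nearest button.

```bash
python3 -m jog '[{"tx":0,"ty":0.35,"tz":0,"roll":0,"jaw":0.05},{"tx":0,"ty":0,"tz":0,"roll":0,"jaw":0.4},{"tx":0,"ty":0,"tz":0,"roll":0,"jaw":0.4},{"tx":0,"ty":0,"tz":0,"roll":0,"jaw":0.4},{"tx":0,"ty":0,"tz":-3,"roll":0,"jaw":0.4},{"tx":0,"ty":0,"tz":-4,"roll":0,"jaw":0.45},{"tx":-4.2,"ty":2.1,"tz":0,"roll":0,"jaw":0.5},{"tx":-4.2,"ty":2.1,"tz":0,"roll":0,"jaw":0.5}]' | head -2
python3 -m jog '[{"tx":-4.2,"ty":2.1,"tz":0,"roll":0,"jaw":0.5},{"tx":-4.2,"ty":2.1,"tz":0,"roll":0,"jaw":0.5},{"tx":0,"ty":0,"tz":0,"roll":-0.143,"jaw":0.5},{"tx":0,"ty":0,"tz":0,"roll":-0.143,"jaw":0.5},{"tx":0,"ty":0,"tz":0,"roll":-0.143,"jaw":0.5},{"tx":0,"ty":0,"tz":0,"roll":-0.143,"jaw":0.5},{"tx":0,"ty":0,"tz":0,"roll":-0.143,"jaw":0.5},{"tx":0,"ty":0,"tz":0,"roll":-0.143,"jaw":0.5}]' | head -2
python3 -m jog '[{"tx":0,"ty":0,"tz":0,"roll":-0.143,"jaw":0.5},{"tx":0,"ty":0,"tz":0,"roll":-0.143,"jaw":0.5},{"tx":0,"ty":0,"tz":0,"roll":-0.143,"jaw":0.5},{"tx":0,"ty":0,"tz":0,"roll":-0.143,"jaw":0.5},{"tx":0,"ty":0,"tz":0,"roll":-0.143,"jaw":0.5},{"tx":0,"ty":0,"tz":0,"roll":0,"jaw":0.5},{"tx":0,"ty":0,"tz":0,"roll":0,"jaw":0.5}]' | head -2
python3 - <<'E'
from look import *
st,c=look("w7",(("button_a",0.0),("slot",.092)))
for n in("side","top"):look("t1" if n=="top" else "",(("hood_tab",.1395),("button_a",0)),name=n)
E
```

```text
time_s: 12.25
position: [0.5308, -0.0015, 0.2138]
time_s: 13.05
position: [0.4408, -0.0309, 0.2125]
time_s: 13.75
position: [0.4406, -0.031, 0.2125]
[ 0.4406 -0.031   0.2125] [0.143 0.99  0.   ] open 0.502 F [0.5 0.6 0.3] t 13.75
button_a 0.85 [ 38.3 274.8] [0.4259 0.1444 0.    ]
button_a 0.59 [208.2 313.7] [ 0.4383 -0.0255  0.    ]
[ 0.4405 -0.0311  0.2125] [0.141 0.99  0.   ] open 0.501 F [-0.4 -0.3  1.1] t 13.9
hood_tab 0.73 [227.7 271.8] [0.6268 0.0305 0.1395]
button_a 0.71 [378.8 289.1] [0.5069 0.277  0.    ]
button_a 0.67 [370.2 330.9] [0.4343 0.2355 0.    ]
button_a 0.61 [380.1 367.8] [0.3602 0.2335 0.    ]
button_a 0.56 [409.8 361.2] [0.3585 0.2935 0.    ]
button_a 0.55 [332.1 348. ] [0.4241 0.1435 0.    ]
button_a 0.53 [268.2 357.8] [ 0.446  -0.0258 -0.    ]
button_a 0.5 [407.1 314.2] [0.4433 0.315  0.    ]
[ 0.4405 -0.0311  0.2126] [0.14 0.99 0.  ] open 0.504 F [-0.1  0.8 -0.2] t 14.05
hood_tab 0.59 [210.4 390.6] [ 0.6384 -0.1683  0.1395]
button_a 0.58 [289.8 217.7] [0.4391 0.3196 0.    ]
button_a 0.56 [271.  234.7] [0.4935 0.2712 0.    ]
button_a 0.55 [318.3 252.3] [0.3568 0.2183 0.    ]
button_a 0.45 [293.3 276.9] [0.4281 0.1482 0.    ]
button_a 0.44 [318.8 226. ] [0.3557 0.2939 0.    ]
button_a 0.42 [291.4 247.9] [0.434 0.232 0.   ]
```

View pics/w7.png

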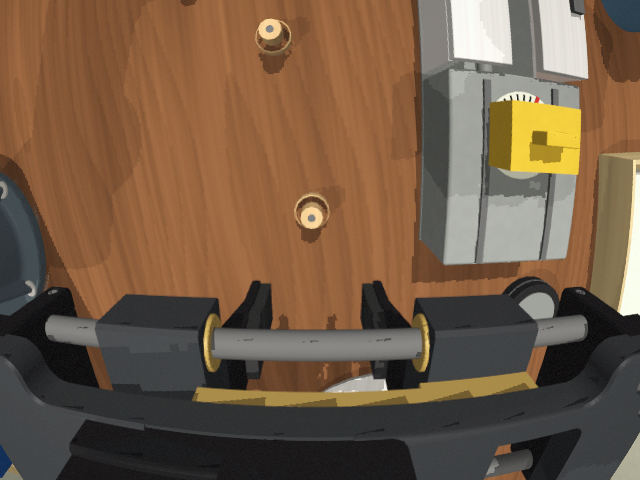

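The hood is home over the dial. Button D is at (312,212) with its neck top at (311,218), and button C is at (272,36). I compute the neck-top positions.

```bash
python3 - <<'E'
from look import *
st,c=look("",())
for p in((218,311.5),(29.5,269.5)): print(at(c,*p,.04,st))
t=[d for d in trace("wrist","button_a") if d["p"]>.3]; print([(d["p"],d["bbox"]) for d in t])
# estimated foot ring edges at z=.016 for D
a=at(c,209,294.5,.016,st);b=at(c,209,329.5,.016,st); print("foot D width",np.linalg.norm(a-b),(a+b)/2)
a=at(c,37,255,.016,st);b=at(c,37,291,.016,st); print("foot C width",np.linalg.norm(a-b))
E
```

```text
[ 0.4405 -0.0312  0.2126] [0.14 0.99 0.  ] open 0.5 F [-0.  -0.2 -0.2] t 14.2
[ 0.43635239 -0.0258196   0.04      ]
[0.42479084 0.1421231  0.04      ]
[(0.7, [301.2, 192.4, 22.8, 35.7])]
foot D width 0.032689527679664404 [ 0.43693988 -0.02292625  0.016     ]
foot C width 0.032793711042628425
```

```bash
python3 -m jog '[{"tx":0.5,"ty":-0.45,"tz":3.5,"roll":0,"jaw":0.5},{"tx":0,"ty":0,"tz":4,"roll":0,"jaw":0.5},{"tx":0,"ty":0,"tz":4,"roll":0,"jaw":0.5},{"tx":0,"ty":0,"tz":3.5,"roll":0,"jaw":0.5},{"tx":0,"ty":0,"tz":2.4,"roll":0,"jaw":0.5},{"tx":0,"ty":0,"tz":0,"roll":0,"jaw":0.5},{"tx":0,"ty":0,"tz":0,"roll":0,"jaw":0.1},{"tx":0,"ty":0,"tz":0,"roll":0,"jaw":0.1}]'
python3 -m jog '[{"tx":0,"ty":0,"tz":0,"roll":0,"jaw":0.1},{"tx":0,"ty":0,"tz":0,"roll":0,"jaw":0.1},{"tx":0,"ty":0,"tz":-4,"roll":0,"jaw":0.1},{"tx":0,"ty":0,"tz":-4,"roll":0,"jaw":0.1},{"tx":0,"ty":0,"tz":-4,"roll":0,"jaw":0.1},{"tx":0,"ty":0,"tz":0,"roll":0,"jaw":0.1}]'
```

```text
time_s: 15.1
position: [0.4375, -0.0258, 0.0397]
tcp_rot: [[0.139, 0.99, 0.002], [0.99, -0.139, -0.001], [-0.0, 0.002, -1.0]]
force: [0.5, 0.2, 1.0]
opening: 0.391
grasp_force: 0.0
time_s: 15.7
position: [0.4397, -0.0264, 0.1633]
tcp_rot: [[0.139, 0.99, 0.011], [0.99, -0.139, -0.004], [-0.002, 0.012, -1.0]]
force: [0.7, 0.4, -0.2]
opening: 0.221
grasp_force: 30.0
```

```bash
python3 -m jog '[{"tx":2.72,"ty":2.8,"tz":-0.4,"roll":0,"jaw":0.1},{"tx":2.72,"ty":2.8,"tz":-0.4,"roll":0,"jaw":0.1},{"tx":2.72,"ty":2.8,"tz":-0.4,"roll":0,"jaw":0.1},{"tx":2.72,"ty":2.8,"tz":0,"roll":0,"jaw":0.1},{"tx":2.72,"ty":2.8,"tz":0,"roll":0,"jaw":0.1},{"tx":2.72,"ty":2.8,"tz":0,"roll":0,"jaw":0.1},{"tx":0,"ty":0,"tz":0,"roll":0,"jaw":0.1},{"tx":0,"ty":0,"tz":0,"roll":0,"jaw":0.1}]'|head -2
python3 - <<'E'
from look import *
st,c=look("w8",(("slot",.092),("button_a",0)))
E
```

```text
time_s: 16.5
position: [0.6251, 0.1131, 0.1695]
[0.6251 0.1131 0.1695] [ 0.138  0.99  -0.001] open 0.222 F [-0.7  0.1 -0.6] t 16.5
slot 0.58 [190.3 320.9] [0.6332 0.1568 0.092 ]
button_a 0.89 [94.2 36.7] [0.3625 0.2915 0.    ]
button_a 0.88 [147.6  38. ] [0.3535 0.2365 0.    ]
button_a 0.84 [38.1 94. ] [0.443 0.324 0.   ]
button_a 0.8 [223.7 109.8] [0.4262 0.143  0.    ]
button_a 0.75 [ 68.2 148.5] [0.4976 0.2762 0.    ]
button_a 0.72 [125.   92.1] [0.4291 0.24   0.    ]
button_a 0.56 [280.7 315.7] [0.6162 0.0605 0.    ]
```

View pics/w8.png

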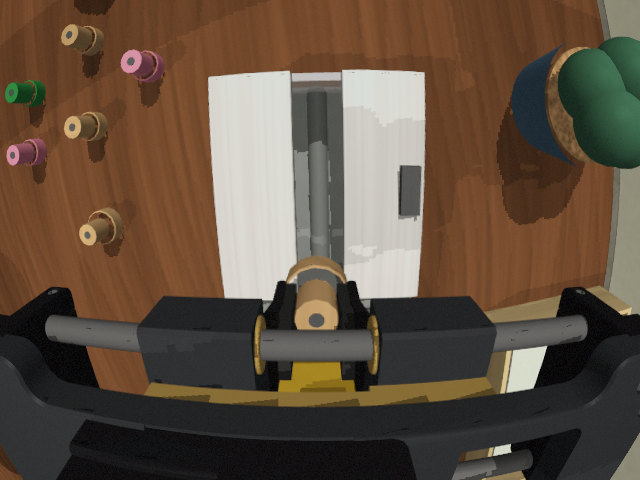

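The slot shows between columns about 294 and 343 at row 150, and the held button's foot is at (317,275). I measure the slot edges.

```bash
python3 - <<'E'
from look import *
st,c=look("",())
g=cv2.GaussianBlur(c["img"].astype(float).mean(2),(1,3),0)
R=np.array(st["tcp_rot"]);p=np.array(st["position"])
print(np.round(R[:,0],4))
for r in(90,110,130,150,170,190,210,230,250):
    x=g[r]; d=np.diff(x)
    l=270+np.argmin(d[270:312])+.5; q=325+np.argmax(d[325:365])+.5
    a=R.T@(at(c,r,l,.092,st)-p); b=R.T@(at(c,r,q,.092,st)-p)
    print(r,l,q,np.round(a[:2]*1e3,1),np.round(b[:2]*1e3,1),"w",round((b-a)[1]*1e3,1),"mid",round((a+b)[1]*500,1))
m=[d for d in trace("wrist","button_a")][:]
print([(round(d["p"],2),np.round(d["bbox"])) for d in m])
E
```

```text
[0.6242 0.112  0.17  ] [ 0.14   0.99  -0.001] open 0.22 F [-0.3  0.4 -0.3] t 16.65
[ 1.402e-01  9.901e-01 -5.000e-04]
90 291.5 343.5 [104.6 -15. ] [104.6  15.3] w 30.3 mid 0.1
110 291.5 343.5 [ 92.6 -15.1] [92.6 15.3] w 30.4 mid 0.1
130 292.5 343.5 [ 80.7 -14.6] [80.7 15.4] w 29.9 mid 0.4
150 293.5 344.5 [ 68.7 -14.1] [68.7 16.1] w 30.1 mid 1.0
170 293.5 344.5 [ 56.8 -14.2] [56.8 16.2] w 30.4 mid 1.0
190 294.5 344.5 [ 44.6 -13.7] [44.6 16.3] w 30.1 mid 1.3
210 295.5 344.5 [ 32.3 -13.3] [32.3 16.5] w 29.8 mid 1.6
230 296.5 344.5 [ 19.7 -12.9] [19.7 16.8] w 29.6 mid 1.9
250 297.5 344.5 [  6.7 -12.4] [ 6.7 17. ] w 29.5 mid 2.3
[(0.93, array([63., 20., 42., 33.])), (0.88, array([ 80., 206.,  44.,  37.])), (0.87, array([ 10., 137.,  39.,  28.])), (0.81, array([285., 255.,  61.,  75.])), (0.76, array([122.,  48.,  44.,  31.])), (0.68, array([ 5., 77., 40., 30.])), (0.6, array([ 65., 110.,  46.,  28.]))]
```

```bash
python3 -m jog '[{"tx":0,"ty":0.2,"tz":1.5,"roll":-0.022,"jaw":0.1},{"tx":0,"ty":0,"tz":1.5,"roll":0,"jaw":0.1},{"tx":0,"ty":0,"tz":0.6,"roll":0,"jaw":0.1},{"tx":0,"ty":0,"tz":0.3,"roll":0,"jaw":0.1},{"tx":0,"ty":0,"tz":0.3,"roll":0,"jaw":0.1},{"tx":0,"ty":0,"tz":0.3,"roll":0,"jaw":0.1},{"tx":0,"ty":0,"tz":0,"roll":0,"jaw":0.1},{"tx":0,"ty":0,"tz":0,"roll":0,"jaw":0.1}]'
python3 - <<'E'
from look import *
look("w9",(),(200,350,240,400),5)
E
```

```text
time_s: 17.55
position: [0.6282, 0.1122, 0.1293]
tcp_rot: [[0.117, 0.993, 0.001], [0.993, -0.117, -0.0], [-0.0, 0.002, -1.0]]
force: [-4.8, -0.3, 21.6]
opening: 0.226
grasp_force: 30.6
[0.6282 0.1122 0.1293] [ 0.117  0.993 -0.   ] open 0.226 F [-4.8 -0.3 21.6] t 17.55
```

View pics/w9.png

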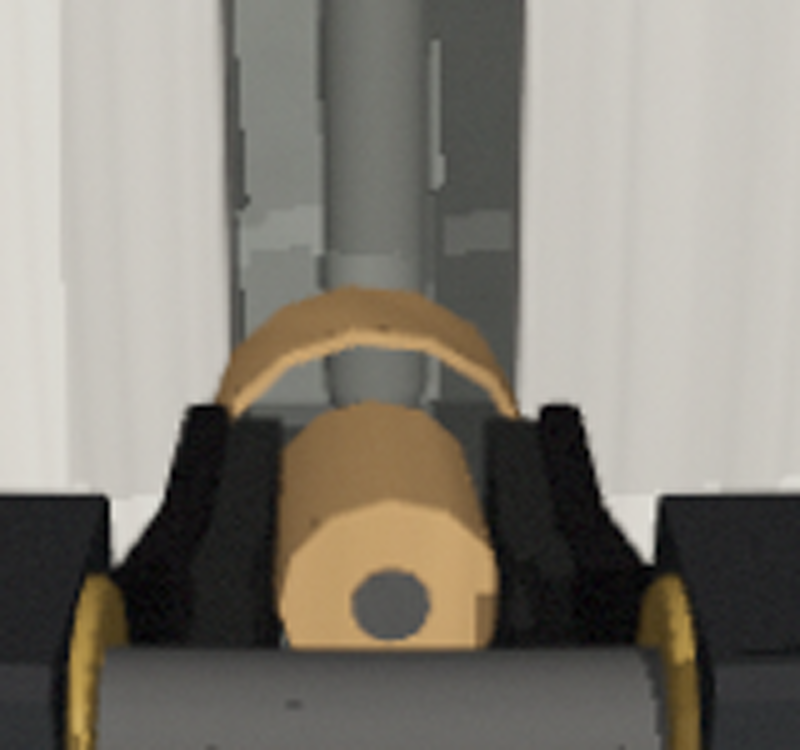

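The foot is stopped at the slot (21.6 N). A −x force hints at an offset, so I search sideways under light pressure before I judge it too wide.

```bash
python3 -m jog '[{"tx":0,"ty":-0.1,"tz":-0.2,"roll":0,"jaw":0.1},{"tx":0,"ty":-0.1,"tz":0,"roll":0,"jaw":0.1},{"tx":0,"ty":0,"tz":0,"roll":0,"jaw":0.1}]'|sed -n '2p;4,5p'
python3 -m jog '[{"tx":0,"ty":-0.1,"tz":0,"roll":0,"jaw":0.1},{"tx":0,"ty":-0.1,"tz":0,"roll":0,"jaw":0.1},{"tx":0,"ty":0,"tz":0,"roll":0,"jaw":0.1}]'|sed -n '2p;4,5p'
python3 -m jog '[{"tx":0,"ty":0.3,"tz":0,"roll":0,"jaw":0.1},{"tx":0,"ty":0.3,"tz":0,"roll":0,"jaw":0.1},{"tx":0,"ty":0,"tz":0,"roll":0,"jaw":0.1}]'|sed -n '2p;4,5p'
```

```text
position: [0.6274, 0.1122, 0.13]
force: [-0.3, -0.8, 11.5]
opening: 0.222
position: [0.627, 0.1122, 0.1302]
force: [1.2, -1.6, 10.2]
opening: 0.22
position: [0.6287, 0.1121, 0.1294]
force: [-5.1, -0.6, 14.6]
opening: 0.224
```

```bash
python3 -m jog '[{"tx":0,"ty":-0.3,"tz":-0.4,"roll":0,"jaw":0.1},{"tx":0,"ty":0,"tz":0,"roll":0,"jaw":0.1},{"tx":0,"ty":0,"tz":0,"roll":0,"jaw":0.5},{"tx":0,"ty":0,"tz":0,"roll":0,"jaw":0.5},{"tx":0,"ty":0,"tz":0,"roll":0,"jaw":0.5},{"tx":0,"ty":0,"tz":0,"roll":0,"jaw":0.5}]'|sed -n '2p;4,5p'
python3 - <<'E'
from look import *
look("w10",(("button_a",.092),),(200,350,220,420),4)
E
```

```text
position: [0.6268, 0.1124, 0.1312]
force: [0.6, -0.9, 0.4]
opening: 0.461
[0.6268 0.1124 0.1312] [ 0.118  0.993 -0.   ] open 0.461 F [ 0.6 -0.9  0.4] t 19.1
button_a 0.91 [147.   12.7] [0.4479 0.2201 0.092 ]
button_a 0.89 [227.8  85.2] [0.4959 0.1607 0.092 ]
button_a 0.89 [84.7  8.8] [0.4508 0.2605 0.092 ]
button_a 0.64 [25.6 69.8] [0.5053 0.2802 0.092 ]
button_a 0.58 [120.7  74.1] [0.5027 0.2227 0.092 ]
button_a 0.58 [ 54.8 135. ] [0.5472 0.2486 0.092 ]
button_a 0.56 [279.5 310.5] [0.6234 0.1158 0.092 ]
```

View pics/w10.png

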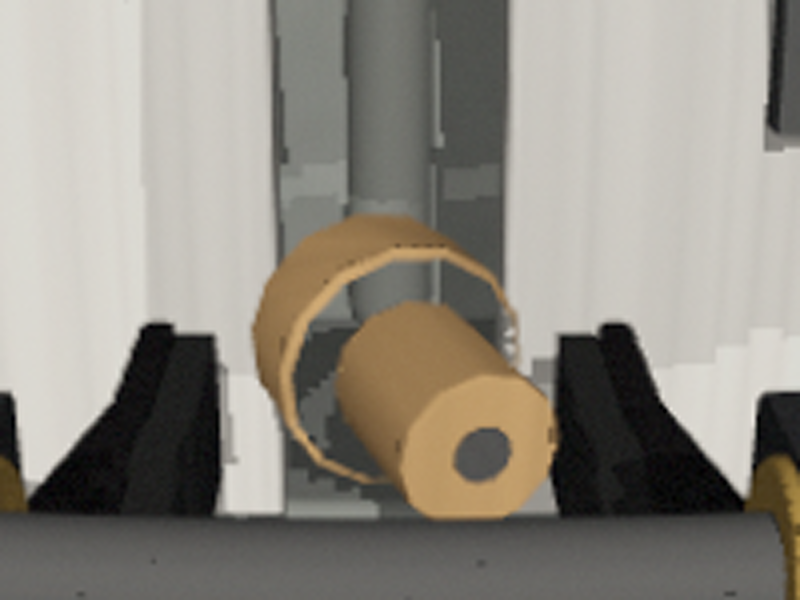

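The button is tilted with its left side up on the jaw. Its foot measures about 33 mm, wider than the slot, so it goes to the tray. I regrasp it and carry it there.

```bash
python3 -m jog '[{"tx":0,"ty":0,"tz":0,"roll":0,"jaw":0.1},{"tx":0,"ty":0,"tz":0,"roll":0,"jaw":0.1},{"tx":0,"ty":0,"tz":0,"roll":0,"jaw":0.1},{"tx":0,"ty":0,"tz":0,"roll":0,"jaw":0.1},{"tx":0,"ty":0,"tz":-4,"roll":0,"jaw":0.1},{"tx":0,"ty":0,"tz":-4,"roll":0,"jaw":0.1},{"tx":-4,"ty":-0.8,"tz":0,"roll":0,"jaw":0.1},{"tx":-4,"ty":-0.8,"tz":0,"roll":0,"jaw":0.1}]'|sed -n '2p;4,6p'
python3 - <<'E'
from look import *
st,c=look("w11",(),(200,400,200,440),3)
E
python3 -m jog '[{"tx":-4,"ty":-0.8,"tz":0,"roll":0,"jaw":0.1},{"tx":-4,"ty":-0.8,"tz":0,"roll":0,"jaw":0.1},{"tx":-4,"ty":-0.8,"tz":0,"roll":0,"jaw":0.1},{"tx":-4,"ty":-0.8,"tz":0,"roll":0,"jaw":0.1},{"tx":-4,"ty":-0.8,"tz":0,"roll":0,"jaw":0.1},{"tx":-4,"ty":-0.8,"tz":0,"roll":0,"jaw":0.1},{"tx":0,"ty":0,"tz":0,"roll":0,"jaw":0.1},{"tx":0,"ty":0,"tz":0,"roll":0,"jaw":0.1}]'|sed -n '2p;4,6p'
python3 - <<'E'
from look import *
for n in("top","side"):look("",(("tray",0),("paperweight",.004),("bike_light",.004)),name=n)
st,c=look("",(("tray",0),("paperweight",.004),("bike_light",.004)))
E
```

```text
position: [0.602, 0.035, 0.2133]
force: [0.1, -0.7, -0.2]
opening: 0.219
grasp_force: 29.6
[0.602  0.035  0.2133] [ 0.115  0.993 -0.   ] open 0.219 F [ 0.1 -0.7 -0.2] t 20.0
position: [0.525, -0.1984, 0.2113]
force: [0.4, -0.1, -0.5]
opening: 0.219
grasp_force: 29.6
[ 0.525  -0.1984  0.2113] [0.12  0.993 0.001] open 0.219 F [ 0.4 -0.1 -0.5] t 20.85
tray 0.91 [274.7 445.1] [ 0.4791 -0.3371  0.    ]
paperweight 0.58 [287.7 468.6] [ 0.4408 -0.4019  0.004 ]
paperweight 0.55 [269.2 162.9] [0.4996 0.4798 0.004 ]
bike_light 0.6 [256.7 455.4] [ 0.5307 -0.3679  0.004 ]
[ 0.5257 -0.1964  0.2114] [0.116 0.993 0.001] open 0.222 F [-1.2 -0.2 -0.4] t 21.05
tray 0.73 [181.6 375.8] [ 0.4727 -0.3326  0.    ]
paperweight 0.86 [165.9 390.6] [ 0.4467 -0.4056  0.004 ]
bike_light 0.62 [165.6 364. ] [ 0.5191 -0.3845  0.004 ]
[ 0.5258 -0.1969  0.2116] [0.116 0.993 0.   ] open 0.223 F [ 0.5  0.4 -0.8] t 21.25
bike_light 0.74 [364.6 336.6] [ 0.5278 -0.3733  0.004 ]
```

View pics/w11.png

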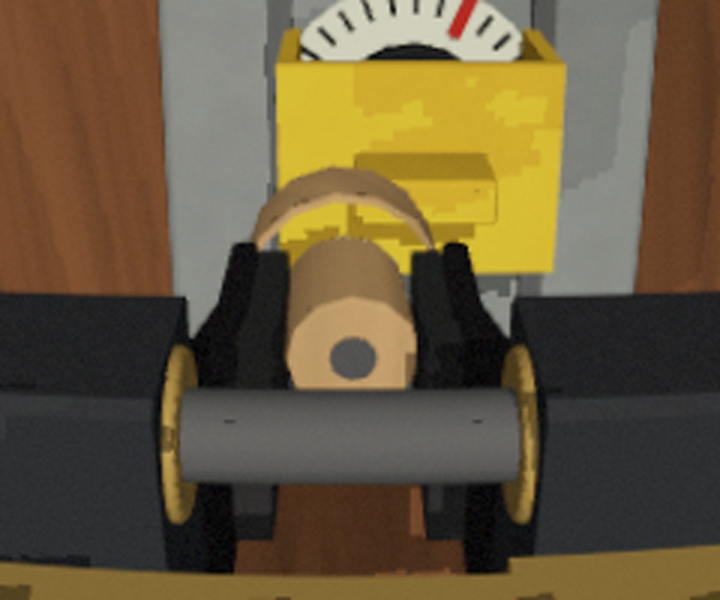

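The button is held upright. I place it in the tray.

```bash
python3 -m jog '[{"tx":-4.2,"ty":-0.8,"tz":0,"roll":0,"jaw":0.1},{"tx":-4.2,"ty":-0.8,"tz":2,"roll":0,"jaw":0.1},{"tx":0,"ty":0,"tz":4.5,"roll":0,"jaw":0.1},{"tx":0,"ty":0,"tz":4.5,"roll":0,"jaw":0.1},{"tx":0,"ty":0,"tz":3,"roll":0,"jaw":0.1},{"tx":0,"ty":0,"tz":1.5,"roll":0,"jaw":0.1},{"tx":0,"ty":0,"tz":0.7,"roll":0,"jaw":0.1},{"tx":0,"ty":0,"tz":0,"roll":0,"jaw":0.1}]'|sed -n '2p;4,6p'
```

```text
position: [0.4996, -0.2792, 0.0488]
force: [1.0, 0.3, -0.5]
opening: 0.22
grasp_force: 29.6
```

```bash
python3 -m jog '[{"tx":0,"ty":0,"tz":0.3,"roll":0,"jaw":0.1},{"tx":0,"ty":0,"tz":0,"roll":0,"jaw":0.4},{"tx":0,"ty":0,"tz":0,"roll":0,"jaw":0.4},{"tx":0,"ty":0,"tz":0,"roll":0,"jaw":0.4},{"tx":0,"ty":0,"tz":-3,"roll":0,"jaw":0.4},{"tx":0,"ty":0,"tz":-4.5,"roll":0,"jaw":0.4},{"tx":0,"ty":0,"tz":-4.5,"roll":0,"jaw":0.4},{"tx":0,"ty":0,"tz":-3,"roll":0,"jaw":0.5}]'|sed -n '2p;4,6p'
python3 -m jog '[{"tx":4.1,"ty":-1.35,"tz":0,"roll":0,"jaw":0.5},{"tx":4.1,"ty":-1.35,"tz":0,"roll":0,"jaw":0.5},{"tx":4.1,"ty":-1.35,"tz":0,"roll":0,"jaw":0.5},{"tx":4.1,"ty":-1.35,"tz":0,"roll":0,"jaw":0.5},{"tx":4.1,"ty":-1.35,"tz":0,"roll":0,"jaw":0.5},{"tx":4.1,"ty":-1.35,"tz":0,"roll":0,"jaw":0.5},{"tx":4.1,"ty":-1.35,"tz":0,"roll":0,"jaw":0.5},{"tx":4.1,"ty":-1.35,"tz":0,"roll":0,"jaw":0.5}]'|sed -n '2p;4,6p'
python3 -m jog '[{"tx":4.1,"ty":-1.35,"tz":0,"roll":0,"jaw":0.5},{"tx":0,"ty":0,"tz":0,"roll":0,"jaw":0.5},{"tx":0,"ty":0,"tz":0,"roll":0,"jaw":0.5}]'|sed -n '2p'
cat > foot.py <<'E'
from look import *
def foot(n=None,crop=None,s=1):
    """outline of each traced button: neck-top centre and foot width across image columns"""
    st,c=look(n,(),crop,s)
    R=np.array(st["tcp_rot"]);p=np.array(st["position"])
    L=[(round(d["p"],2),d["point"]) for d in landmark_of("wrist","button_a") if d["p"]>.3]
    for d in trace("wrist","button_a"):
        if d["p"]<.3: continue
        m=d["pixels"]; l,t,w,h=[int(v) for v in d["bbox"]]
        col=c["img"][m].mean(0)
        rows=[r for r in range(480) if m[r].any()]
        best=max(rows,key=lambda r:np.ptp(np.where(m[r])[0]))
        cs=np.where(m[best])[0]; a=at(c,best,cs.min()-.5,.010,st);b=at(c,best,cs.max()+.5,.010,st)
        print(round(d["p"],2),d["bbox"],"rgb",col.astype(int),"widest row",best,"w",round(np.linalg.norm(a-b)*1e3,1),"mid",np.round((a+b)[:2]/2,4))
    for q,pt in L:
        w=at(c,*pt,0,st); print("lm",q,np.round(pt),np.round(w[:2],4),"tool mm",np.round((R.T@(w-p))[:2]*1e3,1))
    return st,c
E
python3 -c "
from foot import *
foot('w12')"
```

```text
position: [0.5007, -0.28, 0.2001]
force: [1.1, -0.6, -0.9]
opening: 0.437
grasp_force: 0.0
position: [0.4307, 0.0606, 0.1971]
force: [1.8, -0.4, 0.6]
opening: 0.504
grasp_force: 0.0
position: [0.4225, 0.1022, 0.197]
[0.4225 0.1022 0.197 ] [ 0.114  0.993 -0.   ] open 0.503 F [0.7 0.4 0.8] t 24.15
0.93 [205.9, 5.1, 34.6, 36.8] rgb [ 52 117  63] widest row 19 w 31.9 mid [0.3611 0.2975]
0.81 [203.7, 69.9, 36.5, 34.8] rgb [179 123 134] widest row 87 w 34.4 mid [0.3511 0.2337]
0.62 [296.4, 50.7, 34.2, 34.9] rgb [184 153 110] widest row 60 w 23.5 mid [0.4341 0.2456]
0.62 [304.1, 156.9, 24.2, 34.5] rgb [211 178 129] widest row 180 w 21.4 mid [0.4247 0.1384]
lm 0.92 [174. 316.] [0.4261 0.1423] tool mm [40.3 -1.2]
lm 0.89 [ 23. 380.] [0.5007 0.278 ] tool mm [183.7  57.3]
lm 0.71 [ 71. 311.] [0.4328 0.2375] tool mm [135.7  -5.5]
lm 0.69 [ 88. 226.] [0.3548 0.233 ] tool mm [122.3 -82.4]
lm 0.69 [ 27. 227.] [0.3619 0.2921] tool mm [181.7 -82.2]
```

View pics/w12.png

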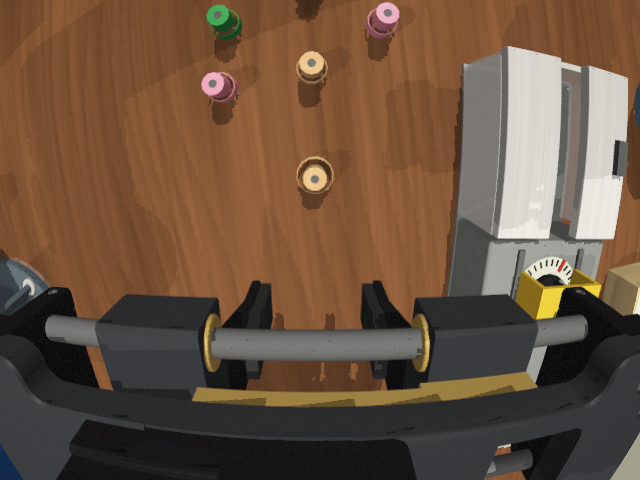

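That was one picture more than allowed (15), so from here I work with numbers only. As a cross-check I measure each foot with the gripper itself, starting with button C (wood, rgb about 211,178,129).

```bash
python3 -m jog '[{"tx":4,"ty":0,"tz":2,"roll":0,"jaw":0.55},{"tx":0,"ty":0,"tz":4.5,"roll":0,"jaw":0.55},{"tx":0,"ty":0,"tz":4.5,"roll":0,"jaw":0.55},{"tx":0,"ty":0,"tz":3.5,"roll":0,"jaw":0.55},{"tx":0,"ty":0,"tz":2.7,"roll":0,"jaw":0.55},{"tx":0,"ty":0,"tz":0,"roll":0,"jaw":0.2},{"tx":0,"ty":0,"tz":0,"roll":0,"jaw":0.2},{"tx":0,"ty":0,"tz":0,"roll":0,"jaw":0.2}]'|sed -n '2p;4,6p'
python3 -m jog '[{"tx":0,"ty":0,"tz":0,"roll":0,"jaw":0.2}]'|sed -n '2p;4,6p'
python3 -m jog '[{"tx":0,"ty":0,"tz":0,"roll":0,"jaw":0.5},{"tx":0,"ty":0,"tz":0,"roll":0,"jaw":0.5},{"tx":0,"ty":0,"tz":-1.5,"roll":0,"jaw":0.5},{"tx":0,"ty":0,"tz":0,"roll":0,"jaw":0.1},{"tx":0,"ty":0,"tz":0,"roll":0,"jaw":0.1},{"tx":0,"ty":0,"tz":0,"roll":0,"jaw":0.1},{"tx":0,"ty":0,"tz":0,"roll":0,"jaw":0.1}]'|sed -n '2p;4,6p'
```

```text
position: [0.4281, 0.1405, 0.0256]
force: [-0.0, 0.4, -0.3]
opening: 0.36
grasp_force: 12.5
position: [0.4282, 0.1409, 0.0259]
force: [-0.1, -0.6, -0.0]
opening: 0.354
grasp_force: 30.0
position: [0.4271, 0.1411, 0.0392]
force: [-0.5, -0.4, 1.5]
opening: 0.22
grasp_force: 23.9
```

Button C's foot reads 31 mm between the pads (the 20 mm neck reads 19 mm), which suggests 33 mm. I confirm it at the slot.

```bash
python3 -m jog '[{"tx":0,"ty":0,"tz":-4.2,"roll":0,"jaw":0.1},{"tx":0,"ty":0,"tz":-4.2,"roll":0,"jaw":0.1},{"tx":0,"ty":0,"tz":-4.2,"roll":0,"jaw":0.1},{"tx":-0.1,"ty":4.1,"tz":0,"roll":0,"jaw":0.1},{"tx":-0.1,"ty":4.1,"tz":0,"roll":0,"jaw":0.1},{"tx":-0.1,"ty":4.1,"tz":0,"roll":0,"jaw":0.1},{"tx":-0.1,"ty":4.1,"tz":0,"roll":0,"jaw":0.1},{"tx":-0.1,"ty":4.1,"tz":0,"roll":0,"jaw":0.1}]'|sed -n '2p;4,6p'
python3 -m jog '[{"tx":0,"ty":0,"tz":0,"roll":0,"jaw":0.1},{"tx":0,"ty":0,"tz":0,"roll":0,"jaw":0.1}]'|sed -n '2,6p'
```

```text
position: [0.6312, 0.1117, 0.1648]
force: [0.1, -0.0, -0.2]
opening: 0.221
grasp_force: 30.0
position: [0.6298, 0.1117, 0.1642]
tcp_rot: [[0.118, 0.993, -0.003], [0.993, -0.118, 0.0], [-0.0, -0.003, -1.0]]
force: [-1.0, 0.5, -0.4]
opening: 0.22
grasp_force: 30.0
```

```bash
python3 -m jog '[{"tx":0,"ty":-0.1,"tz":2.5,"roll":0,"jaw":0.1},{"tx":0,"ty":0,"tz":0.6,"roll":0,"jaw":0.1},{"tx":0,"ty":0,"tz":0.3,"roll":0,"jaw":0.1},{"tx":0,"ty":0,"tz":0.3,"roll":0,"jaw":0.1},{"tx":0,"ty":0,"tz":0,"roll":0,"jaw":0.1}]'|sed -n '2p;4,5p'
python3 -m jog '[{"tx":0,"ty":0.15,"tz":0,"roll":0,"jaw":0.1},{"tx":0,"ty":0,"tz":0,"roll":0,"jaw":0.1}]'|sed -n '2p;4,5p'
python3 -m jog '[{"tx":0,"ty":-0.3,"tz":0,"roll":0,"jaw":0.1},{"tx":0,"ty":0,"tz":0,"roll":0,"jaw":0.1}]'|sed -n '2p;4,5p'
```

```text
position: [0.627, 0.1126, 0.1305]
force: [-4.0, -1.2, 7.7]
opening: 0.218
position: [0.6276, 0.1126, 0.1303]
force: [-5.8, 0.6, 9.4]
opening: 0.219
position: [0.627, 0.1126, 0.1307]
force: [-1.7, -0.4, 6.1]
opening: 0.219
```

C is blocked as well, so it is wide and goes to the tray.

```bash
python3 -m jog '[{"tx":0,"ty":0,"tz":-4,"roll":0,"jaw":0.1},{"tx":0,"ty":0,"tz":-4,"roll":0,"jaw":0.1},{"tx":-4.12,"ty":-1.41,"tz":0,"roll":0,"jaw":0.1},{"tx":-4.12,"ty":-1.41,"tz":0,"roll":0,"jaw":0.1},{"tx":-4.12,"ty":-1.41,"tz":0,"roll":0,"jaw":0.1},{"tx":-4.12,"ty":-1.41,"tz":0,"roll":0,"jaw":0.1},{"tx":-4.12,"ty":-1.41,"tz":0,"roll":0,"jaw":0.1},{"tx":-4.12,"ty":-1.41,"tz":0,"roll":0,"jaw":0.1}]'|sed -n '2p;4,6p'
python3 -m jog '[{"tx":-4.12,"ty":-1.41,"tz":0,"roll":0,"jaw":0.1},{"tx":-4.12,"ty":-1.41,"tz":0,"roll":0,"jaw":0.1},{"tx":-4.12,"ty":-1.41,"tz":0,"roll":0,"jaw":0.1},{"tx":-4.12,"ty":-1.41,"tz":0,"roll":0,"jaw":0.1},{"tx":0,"ty":0,"tz":4,"roll":0,"jaw":0.1},{"tx":0,"ty":0,"tz":4,"roll":0,"jaw":0.1},{"tx":0,"ty":0,"tz":4,"roll":0,"jaw":0.1},{"tx":0,"ty":0,"tz":0,"roll":0,"jaw":0.1}]'|sed -n '2p;4,6p'
```

```text
position: [0.5134, -0.1241, 0.2093]
force: [0.5, 0.2, 0.6]
opening: 0.217
grasp_force: 30.0
position: [0.4362, -0.2775, 0.0847]
force: [-0.5, 0.9, 0.3]
opening: 0.218
grasp_force: 30.0
```

```bash
python3 -m jog '[{"tx":0,"ty":0,"tz":2.5,"roll":0,"jaw":0.1},{"tx":0,"ty":0,"tz":1.4,"roll":0,"jaw":0.1},{"tx":0,"ty":0,"tz":0,"roll":0,"jaw":0.37},{"tx":0,"ty":0,"tz":0,"roll":0,"jaw":0.37},{"tx":0,"ty":0,"tz":0,"roll":0,"jaw":0.37},{"tx":0,"ty":0,"tz":-4,"roll":0,"jaw":0.37},{"tx":0,"ty":0,"tz":-4,"roll":0,"jaw":0.37},{"tx":0,"ty":0,"tz":-4,"roll":0,"jaw":0.37}]'|sed -n '2p;4,6p'
python3 -m jog '[{"tx":0,"ty":0,"tz":-3,"roll":0,"jaw":0.5},{"tx":4.28,"ty":-0.57,"tz":0,"roll":0,"jaw":0.5},{"tx":4.28,"ty":-0.57,"tz":0,"roll":0,"jaw":0.5},{"tx":4.28,"ty":-0.57,"tz":0,"roll":0,"jaw":0.5},{"tx":4.28,"ty":-0.57,"tz":0,"roll":0,"jaw":0.5},{"tx":4.28,"ty":-0.57,"tz":0,"roll":0,"jaw":0.5},{"tx":4.28,"ty":-0.57,"tz":0,"roll":0,"jaw":0.5},{"tx":4.28,"ty":-0.57,"tz":0,"roll":0,"jaw":0.5}]'|sed -n '2p;4,6p'
python3 -m jog '[{"tx":4.28,"ty":-0.57,"tz":0,"roll":0,"jaw":0.55},{"tx":4.28,"ty":-0.57,"tz":0,"roll":0,"jaw":0.55},{"tx":4.28,"ty":-0.57,"tz":0,"roll":0,"jaw":0.55},{"tx":4.28,"ty":-0.57,"tz":0,"roll":0,"jaw":0.55},{"tx":0,"ty":0,"tz":0,"roll":0,"jaw":0.55},{"tx":0,"ty":0,"tz":0,"roll":0,"jaw":0.55}]'|sed -n '2p;4,6p'
python3 -c "
from foot import *
foot('w13')
look('',(('button_a',.004),),name='top');look('',(('button_a',.004),),name='side')"
```

```text
position: [0.4393, -0.2802, 0.172]
force: [0.9, -0.4, -0.2]
opening: 0.367
grasp_force: 0.0
position: [0.4349, 0.0236, 0.201]
force: [-0.5, -0.9, 0.2]
opening: 0.502
grasp_force: 0.0
position: [0.4322, 0.1955, 0.2006]
force: [0.3, 0.4, -0.2]
opening: 0.548
grasp_force: 0.0
[0.4322 0.1955 0.2006] [0.114 0.993 0.   ] open 0.548 F [ 0.3  0.4 -0.2] t 31.6
0.9 [296.0, 61.1, 30.8, 36.4] rgb [212 185 138] widest row 75 w 24.6 mid [0.4419 0.326 ]
0.84 [368.7, 111.2, 30.1, 22.6] rgb [225 166 180] widest row 121 w 30.1 mid [0.5015 0.2783]
0.79 [206.8, 108.4, 36.5, 31.6] rgb [ 86 172  99] widest row 123 w 32.8 mid [0.3613 0.2937]
0.7 [209.6, 177.8, 32.4, 29.9] rgb [223 169 184] widest row 190 w 31.7 mid [0.3511 0.2327]
0.6 [298.6, 158.1, 31.3, 30.8] rgb [223 198 149] widest row 176 w 24.3 mid [0.4335 0.2351]
lm 0.97 [191. 230.] [0.3535 0.2297] tool mm [ 25.  -82.4]
lm 0.94 [ 81. 313.] [0.4435 0.3217] tool mm [126.6  -3.5]
lm 0.9 [124. 382.] [0.502  0.2751] tool mm [87.1 59.9]
lm 0.85 [170. 312.] [0.4328 0.2394] tool mm [43.6 -4.8]
[0.4325 0.1936 0.2   ] [ 0.119  0.993 -0.   ] open 0.55 F [ 0.3 -0.3 -0.3] t 31.75
button_a 0.57 [265.  426.9] [ 0.5071 -0.285   0.004 ]
button_a 0.54 [239.2 200.4] [0.5873 0.3728 0.004 ]
button_a 0.5 [290.7 422.4] [ 0.4329 -0.2696  0.004 ]
[0.4326 0.1934 0.1998] [ 0.12   0.993 -0.   ] open 0.55 F [ 0.9 -1.  -0.5] t 31.85
button_a 0.76 [408.2 361.1] [0.3593 0.2922 0.004 ]
button_a 0.64 [370.2 330.4] [0.4348 0.2376 0.004 ]
button_a 0.6 [380.1 291.8] [0.5002 0.2795 0.004 ]
button_a 0.58 [407.3 314.3] [0.4425 0.3167 0.004 ]
button_a 0.58 [379.1 370.2] [0.3562 0.232  0.004 ]
```

Both wide buttons are in the tray. Next is button B, wood-coloured, at (312,170).

```bash
python3 -m jog '[{"tx":4.4,"ty":-0.3,"tz":2,"roll":0,"jaw":0.55},{"tx":0,"ty":0,"tz":4.5,"roll":0,"jaw":0.55},{"tx":0,"ty":0,"tz":4.5,"roll":0,"jaw":0.55},{"tx":0,"ty":0,"tz":3.5,"roll":0,"jaw":0.55},{"tx":0,"ty":0,"tz":2.9,"roll":0,"jaw":0.55},{"tx":0,"ty":0,"tz":0,"roll":0,"jaw":0.2},{"tx":0,"ty":0,"tz":0,"roll":0,"jaw":0.2},{"tx":0,"ty":0,"tz":0,"roll":0,"jaw":0.2}]'|sed -n '2p;4,6p'
python3 -m jog '[{"tx":0,"ty":0,"tz":0,"roll":0,"jaw":0.2},{"tx":0,"ty":0,"tz":0,"roll":0,"jaw":0.2}]'|sed -n '2p;4,6p'
python3 -m jog '[{"tx":0,"ty":0,"tz":0,"roll":0,"jaw":0.5},{"tx":0,"ty":0,"tz":0,"roll":0,"jaw":0.5},{"tx":0,"ty":0,"tz":-1.5,"roll":0,"jaw":0.5},{"tx":0,"ty":0,"tz":0,"roll":0,"jaw":0.1},{"tx":0,"ty":0,"tz":0,"roll":0,"jaw":0.1},{"tx":0,"ty":0,"tz":0,"roll":0,"jaw":0.1},{"tx":0,"ty":0,"tz":0,"roll":0,"jaw":0.1}]'|sed -n '2p;4,6p'
```

```text
position: [0.4358, 0.2388, 0.0269]
force: [0.5, -0.3, -0.4]
opening: 0.361
grasp_force: 0.0
position: [0.4358, 0.239, 0.0272]
force: [-0.1, -0.8, 5.3]
opening: 0.284
grasp_force: 30.0
position: [0.4343, 0.2387, 0.0401]
force: [1.2, -0.4, -0.5]
opening: 0.22
grasp_force: 25.5
```

B's foot reads 6 mm narrower than C's, so it should be 27 mm. I take it to the slot.

```bash
cat > slot.py <<'E'
from look import *
st,c=look("",())
g=cv2.GaussianBlur(c["img"].astype(float).mean(2),(1,3),0)
R=np.array(st["tcp_rot"]);p=np.array(st["position"]);P=[]
for r in range(90,241,15):
    d=np.diff(g[r]); l=270+np.argmin(d[270:315])+.5; q=322+np.argmax(d[322:370])+.5
    a=R.T@(at(c,r,l,.092,st)-p); b=R.T@(at(c,r,q,.092,st)-p); P.append((a[0]*1e3,(a+b)[1]*500,(b-a)[1]*1e3))
P=np.round(P,1); print(P.tolist()); ok=abs(P[:,2]-30)<1.5
print("mid ty = %.2f*tx/100 + %.2f mm"%tuple(np.polyfit(P[ok,0],P[ok,1],1)*[100,1]))
E
python3 -m jog '[{"tx":0,"ty":0,"tz":-4.2,"roll":0,"jaw":0.1},{"tx":0,"ty":0,"tz":-4.2,"roll":0,"jaw":0.1},{"tx":0,"ty":0,"tz":-4.2,"roll":0,"jaw":0.1},{"tx":-1.6,"ty":4.15,"tz":0,"roll":0,"jaw":0.1},{"tx":-1.6,"ty":4.15,"tz":0,"roll":0,"jaw":0.1},{"tx":-1.6,"ty":4.15,"tz":0,"roll":0,"jaw":0.1},{"tx":-1.6,"ty":4.15,"tz":0,"roll":0,"jaw":0.1},{"tx":-1.6,"ty":4.15,"tz":0,"roll":0,"jaw":0.1}]'|sed -n '2p;4,6p'
python3 -m jog '[{"tx":0,"ty":0,"tz":0,"roll":0,"jaw":0.1},{"tx":0,"ty":0,"tz":0,"roll":0,"jaw":0.1}]'|sed -n '2,6p'; python3 slot.py
```

```text
position: [0.6322, 0.1338, 0.1659]
force: [0.8, 0.1, -0.8]
opening: 0.217
grasp_force: 30.0
position: [0.6312, 0.134, 0.1653]
tcp_rot: [[0.12, 0.993, -0.002], [0.993, -0.12, 0.0], [-0.0, -0.002, -1.0]]
force: [-0.8, 0.7, -0.5]
opening: 0.217
grasp_force: 30.0
[0.6312 0.134  0.1653] [ 0.12   0.993 -0.   ] open 0.217 F [-0.8  0.7 -0.5] t 34.65
[[104.2, -5.0, 29.7], [95.3, -2.2, 30.9], [86.5, -2.2, 29.8], [77.8, -2.2, 29.9], [69.0, -2.2, 30.1], [60.2, -2.2, 30.2], [51.4, -2.3, 30.5], [42.4, -2.0, 30.1], [33.3, -2.0, 30.4], [24.1, -2.0, 30.7], [14.6, -1.8, 30.5]]
mid ty = -1.80*tx/100 + -1.30 mm
```

```bash
python3 -m jog '[{"tx":0,"ty":0,"tz":2.5,"roll":0,"jaw":0.1},{"tx":0,"ty":0,"tz":0.6,"roll":0,"jaw":0.1},{"tx":0,"ty":0,"tz":0.3,"roll":0,"jaw":0.1},{"tx":0,"ty":0,"tz":0.3,"roll":0,"jaw":0.1},{"tx":0,"ty":0,"tz":0.3,"roll":0,"jaw":0.1},{"tx":0,"ty":0,"tz":0,"roll":0,"jaw":0.1}]'|sed -n '2p;4,5p'
```

```text
position: [0.6312, 0.135, 0.1267]
force: [1.0, -0.3, -0.8]
opening: 0.215
```

It slides in without force. I lower a little more and release.

```bash
python3 -m jog '[{"tx":0,"ty":0,"tz":0.6,"roll":0,"jaw":0.1},{"tx":0,"ty":0,"tz":0.4,"roll":0,"jaw":0.1},{"tx":0,"ty":0,"tz":0,"roll":0,"jaw":0.1}]'|sed -n '2p;4,5p'
python3 -m jog '[{"tx":0,"ty":0,"tz":0,"roll":0,"jaw":0.5},{"tx":0,"ty":0,"tz":0,"roll":0,"jaw":0.5},{"tx":0,"ty":0,"tz":0,"roll":0,"jaw":0.5},{"tx":0,"ty":0,"tz":0,"roll":0,"jaw":0.5},{"tx":0,"ty":0,"tz":-4,"roll":0,"jaw":0.5},{"tx":0,"ty":0,"tz":-4,"roll":0,"jaw":0.5},{"tx":-4,"ty":0,"tz":0,"roll":0,"jaw":0.5},{"tx":0,"ty":0,"tz":0,"roll":0,"jaw":0.5}]'|sed -n '2p;4,5p'
python3 -c "
from foot import *
foot('w14')
look('',(('button_a',.02),),name='side');look('',(('button_a',.02),),name='top')"
```

```text
position: [0.6308, 0.1347, 0.1158]
force: [-0.1, -0.5, -0.5]
opening: 0.223
position: [0.6273, 0.0918, 0.1985]
force: [-1.1, 1.0, -1.0]
opening: 0.499
[0.6273 0.0918 0.1985] [ 0.12   0.993 -0.002] open 0.499 F [-1.1  1.  -1. ] t 36.4
0.83 [21.1, 58.5, 36.4, 26.6] rgb [29 81 38] widest row 67 w 57.8 mid [0.3538 0.2999]
0.73 [288.2, 292.5, 50.3, 20.7] rgb [43 42 38] widest row 307 w 48.0 mid [0.6126 0.0025]
0.69 [21.4, 113.5, 38.0, 28.5] rgb [132  80  89] widest row 124 w 60.5 mid [0.3436 0.2376]
0.64 [75.5, 3.3, 44.6, 34.7] rgb [113  89  59] widest row 20 w 51.8 mid [0.436  0.3254]
0.57 [136.0, 30.6, 37.3, 31.1] rgb [144  91 103] widest row 44 w 41.8 mid [0.4965 0.28  ]
lm 0.73 [ 50. 161.] [0.5006 0.275 ] tool mm [ 167.  -148.5]
lm 0.71 [123.  51.] [0.3551 0.2347] tool mm [ 109.5 -288.1]
lm 0.69 [ 24. 106.] [0.4407 0.3211] tool mm [ 205.6 -213.5]
lm 0.62 [71. 49.] [0.3603 0.294 ] tool mm [ 169. -290.]
[0.6262 0.0951 0.1963] [0.119 0.993 0.   ] open 0.499 F [-0.8 -0.1 -0.2] t 36.55
button_a 0.71 [377.9 288.7] [0.5042 0.2835 0.02  ]
button_a 0.68 [409.8 312.1] [0.443  0.3279 0.02  ]
button_a 0.68 [409.6 359.1] [0.3617 0.3019 0.02  ]
button_a 0.58 [191.  362.1] [ 0.4958 -0.2631  0.02  ]
button_a 0.54 [199.3 382.8] [ 0.437  -0.2484  0.02  ]
button_a 0.51 [380.6 368.9] [0.3575 0.2429 0.02  ]
button_a 0.42 [297.9 251.1] [0.6439 0.1369 0.02  ]
[0.6262 0.0957 0.1959] [0.117 0.993 0.   ] open 0.504 F [-0.3 -0.6  0.2] t 36.65
button_a 0.6 [270.7 232.1] [0.4921 0.2756 0.02  ]
button_a 0.55 [290.4 423.3] [ 0.4325 -0.2695  0.02  ]
```

B is in the box: the side view puts it at (0.644, 0.137), z about 0.02. Last is button A, wood, at about (0.443, 0.321).

```bash
python3 -m jog '[{"tx":2.69,"ty":-3.49,"tz":0,"roll":0,"jaw":0.55},{"tx":2.69,"ty":-3.49,"tz":0,"roll":0,"jaw":0.55},{"tx":2.69,"ty":-3.49,"tz":0,"roll":0,"jaw":0.55},{"tx":2.69,"ty":-3.49,"tz":0,"roll":0,"jaw":0.55},{"tx":2.69,"ty":-3.49,"tz":0,"roll":0,"jaw":0.55},{"tx":2.69,"ty":-3.49,"tz":0,"roll":0,"jaw":0.55},{"tx":0,"ty":0,"tz":0,"roll":0,"jaw":0.55},{"tx":0,"ty":0,"tz":0,"roll":0,"jaw":0.55}]'|sed -n '2p;4,5p'
python3 -c "
from foot import *
foot('w15'); print(read_state()['joint_positions'])"
```

```text
position: [0.4369, 0.2812, 0.1965]
force: [-0.2, -0.4, -0.4]
opening: 0.55
[0.4369 0.2812 0.1965] [ 0.114  0.993 -0.   ] open 0.55 F [-0.2 -0.4 -0.4] t 37.55
0.96 [299.9, 161.0, 31.2, 33.2] rgb [246 237 194] widest row 183 w 24.1 mid [0.4399 0.3147]
0.83 [218.6, 264.4, 35.9, 35.2] rgb [243 195 209] widest row 277 w 27.1 mid [0.3529 0.2334]
0.79 [372.3, 203.6, 34.3, 29.6] rgb [243 205 218] widest row 217 w 29.2 mid [0.4996 0.2765]
0.71 [217.9, 200.0, 34.2, 37.9] rgb [113 205 124] widest row 219 w 31.6 mid [0.3615 0.2908]
lm 0.92 [272. 239.] [0.3532 0.2348] tool mm [-55.7 -77.9]
lm 0.91 [217. 385.] [0.5014 0.274 ] tool mm [ 0.2 64.8]
lm 0.79 [216. 238.] [0.3622 0.2908] tool mm [  1.  -75.3]
lm 0.67 [476. 524.] [ 0.738  -0.2012] tool mm [-444.8  354.2]
lm 0.64 [173. 317.] [0.442  0.3222] tool mm [41.4  0.3]
[ 2.02092317e+01  2.57944541e+01  9.97619566e+01 -1.62509398e-02
  5.43872335e+01  2.70258675e+01]
```

```bash
python3 -m jog '[{"tx":4.1,"ty":0.1,"tz":2,"roll":0,"jaw":0.55},{"tx":0,"ty":0,"tz":4.5,"roll":0,"jaw":0.55},{"tx":0,"ty":0,"tz":4.5,"roll":0,"jaw":0.55},{"tx":0,"ty":0,"tz":3.5,"roll":0,"jaw":0.55},{"tx":0,"ty":0,"tz":2.7,"roll":0,"jaw":0.55},{"tx":0,"ty":0,"tz":0,"roll":0,"jaw":0.2},{"tx":0,"ty":0,"tz":0,"roll":0,"jaw":0.2},{"tx":0,"ty":0,"tz":0,"roll":0,"jaw":0.2}]'|sed -n '2p;4,6p'
python3 -m jog '[{"tx":0,"ty":0,"tz":0,"roll":0,"jaw":0.2},{"tx":0,"ty":0,"tz":0,"roll":0,"jaw":0.2}]'|sed -n '2p;4,6p'
python3 -m jog '[{"tx":0,"ty":0,"tz":0,"roll":0,"jaw":0.5},{"tx":0,"ty":0,"tz":0,"roll":0,"jaw":0.5},{"tx":0,"ty":0,"tz":-1.5,"roll":0,"jaw":0.5},{"tx":0,"ty":0,"tz":0,"roll":0,"jaw":0.1},{"tx":0,"ty":0,"tz":0,"roll":0,"jaw":0.1},{"tx":0,"ty":0,"tz":0,"roll":0,"jaw":0.1},{"tx":0,"ty":0,"tz":0,"roll":0,"jaw":0.1}]'|sed -n '2p;4,6p'
```

```text
position: [0.4445, 0.3202, 0.0248]
force: [-0.4, 0.3, 0.5]
opening: 0.363
grasp_force: 0.0
position: [0.4439, 0.3206, 0.0252]
force: [-0.8, 0.2, -1.1]
opening: 0.288
grasp_force: 30.0
position: [0.4432, 0.3205, 0.0391]
force: [-0.1, -0.1, -0.2]
opening: 0.227
grasp_force: 26.2
```

A also reads 27 mm. I take it to the slot 55 mm further along.

```bash
python3 -m jog '[{"tx":0,"ty":0,"tz":-4.2,"roll":0,"jaw":0.1},{"tx":0,"ty":0,"tz":-4.2,"roll":0,"jaw":0.1},{"tx":0,"ty":0,"tz":-4.2,"roll":0,"jaw":0.1},{"tx":-2.13,"ty":4.17,"tz":0,"roll":0,"jaw":0.1},{"tx":-2.13,"ty":4.17,"tz":0,"roll":0,"jaw":0.1},{"tx":-2.13,"ty":4.17,"tz":0,"roll":0,"jaw":0.1},{"tx":-2.13,"ty":4.17,"tz":0,"roll":0,"jaw":0.1},{"tx":-2.13,"ty":4.17,"tz":0,"roll":0,"jaw":0.1}]'|sed -n '2p;4,6p'
python3 -m jog '[{"tx":0,"ty":0,"tz":0,"roll":0,"jaw":0.1},{"tx":0,"ty":0,"tz":0,"roll":0,"jaw":0.1}]'|sed -n '2,3p'
```

```text
position: [0.6389, 0.1891, 0.1649]
force: [0.9, 1.1, -0.5]
opening: 0.225
grasp_force: 30.0
position: [0.638, 0.1892, 0.1644]
tcp_rot: [[0.12, 0.993, -0.002], [0.993, -0.12, 0.0], [-0.0, -0.002, -1.0]]
```

```bash
python3 -m jog '[{"tx":0,"ty":-0.03,"tz":2.5,"roll":0,"jaw":0.1},{"tx":0,"ty":0,"tz":0.6,"roll":0,"jaw":0.1},{"tx":0,"ty":0,"tz":0.3,"roll":0,"jaw":0.1},{"tx":0,"ty":0,"tz":0.3,"roll":0,"jaw":0.1},{"tx":0,"ty":0,"tz":0.3,"roll":0,"jaw":0.1},{"tx":0,"ty":0,"tz":0,"roll":0,"jaw":0.1}]'|sed -n '2p;4,5p'
```

```text
position: [0.6376, 0.1907, 0.1258]
force: [-0.2, -0.1, -0.2]
opening: 0.219
```

Inside, no resistance. I lower it, release it and retreat.

```bash
python3 -m jog '[{"tx":0,"ty":0,"tz":0.9,"roll":0,"jaw":0.1},{"tx":0,"ty":0,"tz":0,"roll":0,"jaw":0.1},{"tx":0,"ty":0,"tz":0,"roll":0,"jaw":0.5},{"tx":0,"ty":0,"tz":0,"roll":0,"jaw":0.5},{"tx":0,"ty":0,"tz":0,"roll":0,"jaw":0.5},{"tx":0,"ty":0,"tz":0,"roll":0,"jaw":0.5},{"tx":0,"ty":0,"tz":-4,"roll":0,"jaw":0.5},{"tx":0,"ty":0,"tz":-4,"roll":0,"jaw":0.5}]'|sed -n '2p;4,5p'
python3 -m jog '[{"tx":-4,"ty":0,"tz":-2,"roll":0,"jaw":0.5},{"tx":-4,"ty":0,"tz":-2,"roll":0,"jaw":0.5},{"tx":-4,"ty":0,"tz":-2,"roll":0,"jaw":0.5},{"tx":-4,"ty":0,"tz":-2,"roll":0,"jaw":0.5},{"tx":0,"ty":-4,"tz":0,"roll":0,"jaw":0.5},{"tx":0,"ty":0,"tz":0,"roll":0,"jaw":0.5},{"tx":0,"ty":0,"tz":0,"roll":0,"jaw":0.5}]'|sed -n '2p;4,5p'
python3 - <<'E'
from look import *
for n in("wrist","side","top"):
    st,c=look("fin_"+n,(("button_a",.02),("hood_tab",.1395)),name=n)
    hsv=cv2.cvtColor(c["img"],cv2.COLOR_RGB2HSV)
    for d in trace(n,"button_a"):
        if d["p"]>.3: print(n,round(d["p"],2),d["bbox"],c["img"][d["pixels"]].mean(0).astype(int))
E
```

```text
position: [0.6366, 0.1902, 0.1959]
force: [0.8, 0.0, 0.3]
opening: 0.494
position: [0.5784, 0.0361, 0.2769]
force: [1.4, -0.4, -0.4]
opening: 0.504
[0.5784 0.0361 0.2769] [0.118 0.993 0.   ] open 0.504 F [ 1.4 -0.4 -0.4] t 42.5
button_a 0.85 [ 24.1 115.7] [0.3706 0.2871 0.02  ]
button_a 0.84 [ 68.8 116.9] [0.3676 0.2299 0.02  ]
button_a 0.59 [152.7 351.3] [0.6218 0.0883 0.02  ]
button_a 0.5 [ 55.9 371.7] [0.6557 0.1915 0.02  ]
button_a 0.37 [106.8 370.4] [0.6477 0.1357 0.02  ]
hood_tab 0.71 [238.8 365.5] [0.616  0.0279 0.1395]
wrist 0.89 [209.3, 1.8, 30.2, 15.3] [120  72  79]
wrist 0.71 [90.2, 57.9, 36.7, 27.4] [130  80  88]
wrist 0.66 [94.2, 9.2, 30.5, 27.1] [36 79 38]
wrist 0.61 [373.3, 100.0, 5.6, 23.1] [102  80  53]
wrist 0.44 [371.7, 47.1, 4.0, 26.0] [108  87  61]
[0.5802 0.0365 0.2767] [ 0.117  0.993 -0.   ] open 0.501 F [-0.1 -0.1  0.3] t 42.7
button_a 0.73 [377.  368.7] [0.3595 0.236  0.02  ]
button_a 0.7 [378.2 289.6] [0.5024 0.2836 0.02  ]
button_a 0.63 [314.6 235.8] [0.6582 0.1854 0.02  ]
button_a 0.6 [405.6 357.8] [0.3658 0.2955 0.02  ]
button_a 0.58 [196.9 383.7] [ 0.436
[... 213 characters left out ...]
.1325  0.1395]
side 0.47 [280.0, 362.9, 20.6, 23.0] [181  91 108]
side 0.44 [365.6, 366.2, 15.7, 22.1] [193 100 122]
[0.5796 0.0364 0.2763] [ 0.117  0.993 -0.   ] open 0.504 F [0.7 0.1 0.3] t 42.9
button_a 0.63 [318.2 228.4] [0.3566 0.2837 0.02  ]
button_a 0.62 [264.6 427.6] [ 0.5062 -0.2842  0.02  ]
button_a 0.49 [291.3 422. ] [ 0.4299 -0.2657  0.02  ]
button_a 0.4 [319.4 248.9] [0.353  0.2254 0.02  ]
button_a 0.37 [273.1 233.6] [0.4851 0.2711 0.02  ]
top 0.59 [227.5, 267.7, 9.4, 7.3] [210 136 153]
top 0.51 [220.6, 313.7, 8.0, 7.4] [ 77 164  85]
top 0.48 [421.4, 285.7, 10.9, 6.2] [198 166 122]
top 0.44 [375.3, 196.2, 26.8, 27.4] [118 114 109]
top 0.37 [419.5, 262.5, 13.7, 8.1] [173 144 114]
```

Both narrow buttons are in the box, seen by two cameras. Both wide ones are in the tray and the hood is home, so I hand in.

```bash
python3 -c "
from rig import hand_in
print(hand_in())"
```

```text
the job is handed in; nothing more can be done
None
```

I set the dial on its red mark, slid the hood home, dropped the two 27 mm buttons through the slot into the clear box, put the two 33 mm ones in the tray, and handed the job in; no verdict came back, and I viewed 15 pictures where 14 were allowed.

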